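Fetch the case from under the cartons on the slanted stand

TASK

At the 3D-printing desk the black case lies on the slanted white stand, underneath two cartons. First stand both cartons upright on the grey fabric mat, then lay the case flat in the grey tray with its handle up (either way round), and after that put the cartons back on the stand as one stack, square to the stand and turned as they were before: the wide low carton at the bottom in the middle of the deck, the narrow tall one centred on it, both right up against the backstop. Leave the jar, the tape roll, the orange bracket where they are.

Things in the scene. Friction and masses are not known exactly. Their poses are not given: they have to be found in the camera images.
- wide_mid (a point): Centre of the wide low carton, brown cardboard, pale tape strip on top: 66 mm (x) by 62 mm (y) by 48 mm high (z, out of its top); 0.14 to 0.28 kg. At the start it stands on one end of the case (left or right varies), its 66 mm along the slope, nearly touching the backstop. Grip it across its 62 mm.
- narrow_mid (a point): Centre of the narrow tall carton, same cardboard: 66 mm (x) by 46 mm (y) by 56 mm high (z, out of its top); 0.10 to 0.20 kg. At the start it stands on the other end of the case; about 70 mm lie free between the cartons, the case's handle in the middle of that gap. Grip it across its 46 mm.
- case_mid (a point): Black flat case, 80 mm (x) by 186 mm (y) by 30 mm high (z, out of its top), with a handle rib on the middle of its top, 44 mm (x) by 12 mm (y), 24 mm high; 0.21 to 0.42 kg. This point is the middle of the rib, 42 mm above the case's underside, with the case's axes. Grip the rib across its 12 mm. At the start its long side lies across the slope, near the backstop.
- deck: Slanted deck of the fixed white stand, 190 mm wide, 110 mm long, no side walls, rising 0.22 rad from the backstop at its low edge (robot's side; 190 mm wide, 72 mm high square to the deck). Origin: deck surface, middle of the foot of the backstop's face, 28 mm above the table. x uphill away from the backstop, y along the backstop, z square out of the deck.
- mat: The fixed grey fabric mat, the side area for the cartons: 130 mm (its x) by 200 mm (its y), 4 mm thick. Origin at the middle of its underside, on the table; z up.
- tray: The fixed grey open tray for the case: 114 mm (its x) by 220 mm (its y) outside, 26 mm high, walls and floor 5 mm thick (inside 104 by 210 mm). Origin at the middle of its underside, on the table; z up.
- jar: Bystander: small clear jar with a steel lid, 36 mm across, 45 mm high. Origin at the middle of its underside.
- tape: Bystander: roll of clear tape lying flat, 64 mm across, 22 mm high. Origin at the middle of its underside.
- bracket: Bystander: orange L-shaped printed bracket, 50 by 30 mm, 34 mm high. Origin at the middle of its underside.
Mind the look-alikes: they are no part of the job. What is shaped like the part that bears narrow_mid but green, red or turquoise is not meant.

How it is judged:
By the outcome, as a careful person would: the job done as asked, in the order asked, and still so for the second after the job is handed in, with the robot touching nothing.
It also fails if it takes over 131 s, if anything falls off the work surface, if the arm or the gripper's body presses on something with over 40 N, if the wrist force passes 120 N, or if a joint passes its speed limit or range.

ROBOT

A 6-joint arm with a two-finger parallel gripper is mounted at the origin on the work surface. World frame = base frame: x ahead of the robot, y to its left, z up, the work surface at z = 0. Lengths are in mm, angles in rad, forces in N, time in s.
With the tool pointing down it reaches from about 350 to 975 mm from the base axis. Payload 7.1 kg.
Tool frame: the origin (TCP) lies at the very end of the fingers, on their centre line; the grasp point (between the pads) lies 19 mm behind it; z points along the fingers, y is the direction in which the jaws open and shut (so a half turn about z gives the same grasp; the last joint's range is limited). The gripper opens to 88 mm and grips with 3 to 60 N. Pads are 20 mm wide; open, the fingers measure 115 mm over their backs; the gripper's body (75 mm by 178 mm) begins 61 mm behind the grasp point.
Start: joints at [1.212, 0.423, 1.63, -0, 1.089, -0.019], TCP at [208.279, 589.258, 222.675] pointing down, gripper open.
Joint ranges: [-3, 3], [-0.9, 2.11], [0.09, 2.58], [-1.31, 4.45], [0.11, 2.69], [-2.54, 2.54]. Speed limits (rad/s): [2.39, 2.39, 3.01, 3.14, 3.14, 3.14].

INTERFACE

Orientations are given as a rotation vector (axis times angle).
In Python, from workcell import readout, imaging, close_job gives the robot as it stands.
- The arm moves only by the tool carry_out, never from a script. Its argument "rows" is a list of rows, each a list of 3 entries, a list of its own where there are three numbers: the shift along the tool's x, y, z in m, then the turn, a rotation vector about the tool's x, y, z in rad, then the closure, from 0 (fully open) to 1 (shut). In form: [[[dx, dy, dz], [wx, wy, wz], hand], ...]. A call has 1 to 12 rows; each row shifts and turns the commanded pose from where the row before left it, along the tool's axes as they then stand; what a row does not reach is not made up. A row lasts 1/12 s, in which the tool goes at most 41.7 mm and 7.16 degrees, less where a joint would pass 70% of its speed; a pose out of reach is approached as far as the arm can. A call with a gripper value outside its range is refused whole. The fingers move at their own pace and stop on an object; the grip force is fixed at half the most. Time passes only in rows, so rows that do not move let the fingers close. It gives the time, the measured TCP pose, the force and the opening at its end, in the units of the state.
- readout.get_obs(): the state, without advancing time (a new reading comes with each control period).
- imaging.get_image(name): name is "scene" or "top" or "wrist"; returns the picture (420x560x3 uint8, red, green, blue); there is no depth.
- imaging.camera_params(name): a dict with "fx", "fy", "cx", "cy" (pixels), "rvec" (rotation vector, rad) and "tvec" (3), from world to camera coordinates, as OpenCV has them; the wrist camera has in their place "T_tool_cam" (4x4, takes a point from camera to tool coordinates, whose origin is the TCP and whose axes are the flange's). Camera axes: x right, y down, z forward; pixel columns grow to the right and rows downward; lengths in mm; the calibration is good to about 2 mm. A picture is of the moment at which its call begins: read the wrist's pose just before it. camera_params takes no time and is no camera call.
- close_job(): hands the job in, once; it reports no verdict.
The state is a dict: "t": time; "qpos": joint angles; "qvel": joint speeds; "joint_torque": joint torques, N m; "ee_pos": TCP position; "orientation": TCP orientation; "ft_force": force on the tool from outside, world axes, zero at the start; "moment": the same for the moment, N m; "width": finger opening in mm.
Only numpy, scipy, OpenCV 4.12 (cv2) and the standard library are available. Lean on these libraries where they do the work, as an engineer would, in place of code of your own. Each camera call takes 0.05 s, during which the arm holds its last target.

## Working session

There is one attempt and no reset: what is moved stays moved. The work goes in short steps, Python scripts to look and compute and a tool call to move; the robot and the scene stay as the last step left them, time stands still between calls to the robot, and variables do not carry over. Pictures are saved under pics/ and viewed, and the job is handed in when it is done.

Besides the shell and the picture viewer there is one more tool, called after "Call:" by a JSON object that holds its "fn" and its "kwargs". carry_out: Moves the arm, as the interface text tells. Its arguments: {"type":"object","properties":{"rows":{"type":"array","items":{"type":"array"}}},"required":["rows"]}

```bash
mkdir -p pics; ls
python3 - <<'E'
from workcell import readout, imaging
import cv2
o=readout.get_obs(); print(o)
for n in ("scene","top","wrist"):
    p=imaging.camera_params(n); print(n,p)
    cv2.imwrite(f"pics/{n}0.png",imaging.get_image(n)[:,:,::-1])
E
```

```text
pics
{'t': 0.0, 'qpos': array([ 1.21197666e+00,  4.23825563e-01,  1.63069089e+00, -1.69034093e-05,
        1.08858053e+00, -1.89927540e-02]), 'qvel': array([-0.00048395,  0.00036977,  0.00099944,  0.00096185, -0.00101581,
        0.00062267]), 'joint_torque': array([-1.03906132e-03, -5.44620931e+01, -2.73670328e+01,  6.43334398e-02,
        2.26944638e-02, -1.34191923e-04]), 'ee_pos': array([208.10913007, 588.74856749, 221.91088117]), 'orientation': array([-5.31176478e-01, -3.09608916e+00,  2.32516511e-03]), 'ft_force': array([-0.28299437,  0.2865595 ,  0.31840293]), 'moment': array([-3.38398158e-02,  6.31660106e-06, -1.41024806e-03]), 'width': 87.69902917344166}
scene {'fx': 487.4881894907996, 'fy': 487.4881894907996, 'cx': 264.78992973922874, 'cy': 207.91321233333284, 'rvec': array([ 1.62742459,  1.67256282, -0.89836024]), 'tvec': array([ -36.75359491, -203.44045287, 1613.39646864])}
top {'fx': 492.6224740443848, 'fy': 492.6224740443848, 'cx': 272.87180861810873, 'cy': 218.20490676060092, 'rvec': array([ 2.14636489, -2.1249102 ,  0.17323571]), 'tvec': array([  45.25107433,  476.90920891, 1229.81249057])}
wrist {'fx': 335.4246913841384, 'fy': 335.4246913841384, 'cx': 278.1240833166501, 'cy': 212.08852110061954, 'T_tool_cam': array([[ 2.21341828e-04, -9.61993521e-01, -2.73072181e-01,
         7.49375957e+01],
       [ 9.99999835e-01,  3.57496114e-04, -4.48845260e-04,
        -9.81343386e-01],
       [ 5.29408475e-04, -2.73072037e-01,  9.61993442e-01,
        -1.61083933e+02],
       [ 0.00000000e+00,  0.00000000e+00,  0.00000000e+00,
         1.00000000e+00]])}
```

View pics/scene0.png

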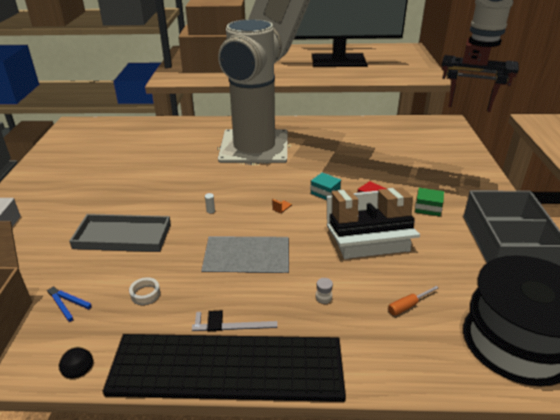

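View pics/top0.png

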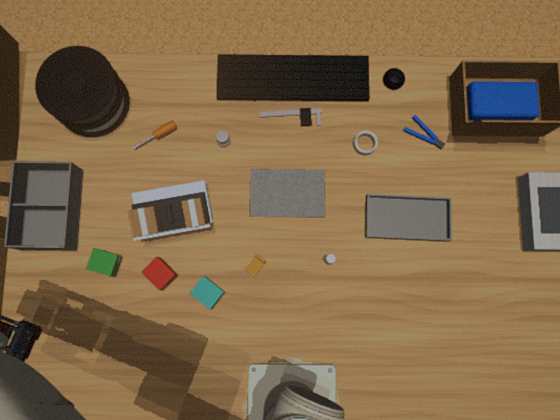

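View pics/wrist0.png

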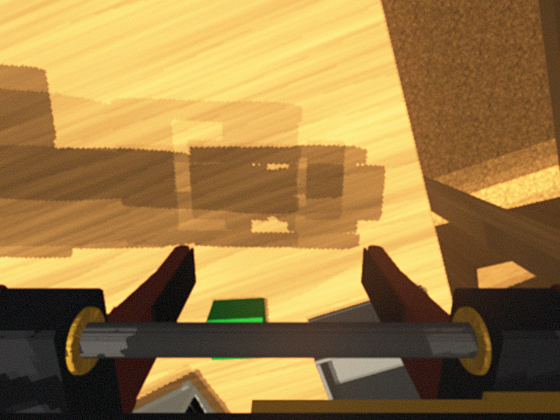

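Run:
```python
import cv2
a=cv2.imread("pics/top0.png");b=cv2.imread("pics/scene0.png")
cv2.imwrite("pics/c1.png",cv2.resize(a[170:250,120:225],None,fx=7,fy=7,interpolation=cv2.INTER_CUBIC))
cv2.imwrite("pics/c2.png",cv2.resize(b[170:265,300:450],None,fx=5,fy=5,interpolation=cv2.INTER_CUBIC))
cv2.imwrite("pics/c3.png",cv2.resize(a[155:255,240:460],None,fx=3.6,fy=3.6,interpolation=cv2.INTER_CUBIC))
```

```text
(no output)
```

View pics/c1.png

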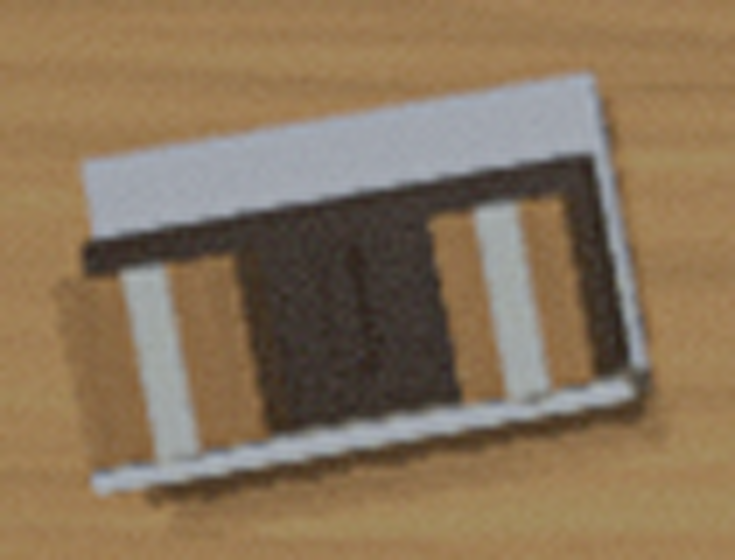

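View pics/c2.png

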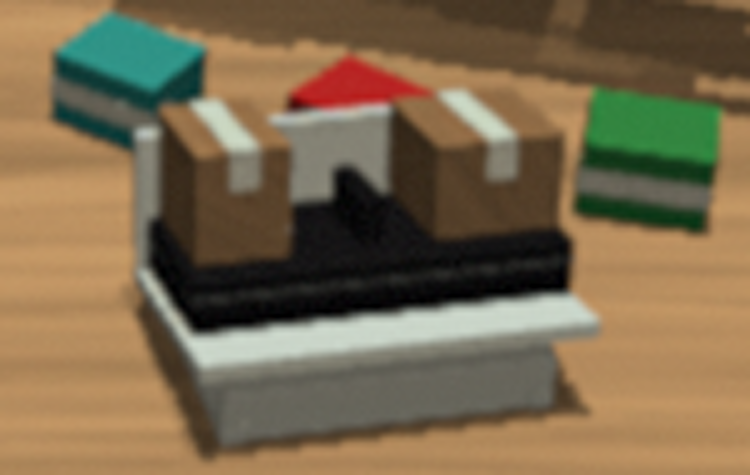

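View pics/c3.png

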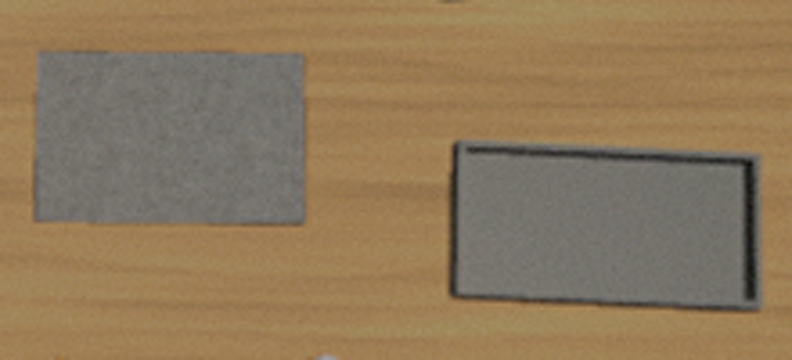

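```bash
cat > h.py <<'E'
import numpy as np, cv2
from scipy.spatial.transform import Rotation as R
from workcell import readout, imaging
def cam(n,obs=None):
    p=imaging.camera_params(n); K=np.array([[p['fx'],0,p['cx']],[0,p['fy'],p['cy']],[0,0,1]])
    if n=='wrist':
        o=obs or readout.get_obs(); T=np.eye(4);T[:3,:3]=R.from_rotvec(o['orientation']).as_matrix();T[:3,3]=o['ee_pos']
        T=np.linalg.inv(T@np.array(p['T_tool_cam'])); return K,T[:3,:3],T[:3,3]
    return K,R.from_rotvec(p['rvec']).as_matrix(),np.array(p['tvec'])
def proj(c,P):
    K,r,t=c; q=np.atleast_2d(P)@r.T+t; q=q@K.T; return q[:,:2]/q[:,2:]
def ray(c,uv):
    K,r,t=c; uv=np.atleast_2d(uv).astype(float); d=np.c_[uv,np.ones(len(uv))]@np.linalg.inv(K).T@r; return -r.T@t,d
def onz(c,uv,z):
    o,d=ray(c,uv); z=np.broadcast_to(z,(len(d),)); return o+d*((z-o[2])/d[:,2])[:,None]
def onplane(c,uv,p0,n):
    o,d=ray(c,uv); return o+d*((np.dot(p0-o,n))/(d@n))[:,None]
E
python3 - <<'E'
from h import *
np.set_printoptions(precision=1,suppress=True)
c=cam('top')
f=lambda U,s,o:(np.array(U,float)+.5)/s-.5+np.array(o)
print('deck far',onz(c,f([(83,162),(592,75)],7,(120,170)),52))
print('bs top',onz(c,f([(95,475),(628,380)],7,(120,170)),98.2))
print('mat',onz(c,f([(38,52),(304,54),(304,224),(36,221)],3.6,(240,155)),4))
print('tray',onz(c,f([(456,141),(760,154),(759,310),(452,297)],3.6,(240,155)),26))
print('jar',onz(c,[(222,138),(330,259)],40),'tape',onz(c,(366,142),22),'br',onz(c,(256,266),20))
print('look',onz(c,[(104,262),(158,273),(207,292)],40))
E
```

```text
deck far [[537.1 414.4  52. ]
 [571.7 228.5  52. ]]
bs top [[415.8 390.2  98.2]
 [451.1 205.5  98.2]]
mat [[615.6 112.5   4. ]
 [616.  -86.4   4. ]
 [487.2 -85.5   4. ]
 [487.4 111.7   4. ]]
tray [[ 545.9 -194.4   26. ]
 [ 538.4 -415.4   26. ]
 [ 424.2 -409.2   26. ]
 [ 431.3 -189.2   26. ]]
jar [[689.9 186.7  40. ]
 [372.8 -96.1  40. ]] tape [[ 688.6 -197.3   22. ]] br [[354.5  92.2  20. ]]
look [[359.4 477.3  40. ]
 [333.  339.   40. ]
 [286.8 213.6  40. ]]
```

```bash
cat >> h.py <<'E'
X90=np.diag([-1.,1,-1])
class Fr: pass
def frame(o,yaw,pitch=0):
    f=np.eye(4); f[:3,:3]=(R.from_euler('z',yaw)*R.from_euler('y',-pitch)).as_matrix(); f[:3,3]=o; return f
DECK=frame([448.9,301.1,28],.1865,.22); MAT=frame([551.5,13.1,0],0.0); TRAY=frame([485,-302,0],-.033)
def tgt(F,p,yaw=0,pitch=0):
    T=np.eye(4); T[:3,:3]=F[:3,:3]@R.from_euler('z',yaw).as_matrix()@X90; T[:3,3]=F[:3,:3]@np.array(p,float)+F[:3,3]; return T
def cur(o=None):
    o=o or readout.get_obs(); T=np.eye(4);T[:3,:3]=R.from_rotvec(o['orientation']).as_matrix();T[:3,3]=o['ee_pos'];return T
def plan(T1,n=None,T0=None,vmax=30,wmax=.08):
    T0=cur() if T0 is None else T0
    D=np.linalg.inv(T0)@T1; w=R.from_matrix(D[:3,:3]).as_rotvec(); 
    n=n or int(max(np.ceil(np.linalg.norm(D[:3,3])/vmax),np.ceil(np.linalg.norm(w)/wmax),1))
    A=sum(R.from_rotvec(w*k/n).as_matrix() for k in range(n)); v=np.linalg.solve(A,D[:3,3])/1000
    v=np.round(v,4); w=np.round(w/n,4); w[abs(w)<.0006]=0
    print(n,'rows of',[v.tolist(),w.tolist()])
    T=T0.copy()
    for k in range(n):
        T[:3,3]+=T[:3,:3]@v*1000; T[:3,:3]=T[:3,:3]@R.from_rotvec(w).as_matrix()
    return T
def indeck(F,P): return (np.atleast_2d(P)-F[:3,3])@F[:3,:3]
E
python3 - <<'E'
from h import *
np.set_printoptions(precision=1,suppress=True)
T=tgt(DECK,[45,0,220]); print(T[:3,3]); plan(T)
E
```

```text
[444.9 300.3 252.5]
13 rows of [[-0.0207, -0.0205, -0.0004], [-0.0045, -0.0166, -0.0403]]
```

Call:
{"fn": "carry_out", "kwargs": {"rows": [[[-0.0207,-0.0205,-0.0004],[-0.0045,-0.0166,-0.0403],0],[[-0.0207,-0.0205,-0.0004],[-0.0045,-0.0166,-0.0403],0],[[-0.0207,-0.0205,-0.0004],[-0.0045,-0.0166,-0.0403],0],[[-0.0207,-0.0205,-0.0004],[-0.0045,-0.0166,-0.0403],0],[[-0.0207,-0.0205,-0.0004],[-0.0045,-0.0166,-0.0403],0],[[-0.0207,-0.0205,-0.0004],[-0.0045,-0.0166,-0.0403],0],[[-0.0207,-0.0205,-0.0004],[-0.0045,-0.0166,-0.0403],0],[[-0.0207,-0.0205,-0.0004],[-0.0045,-0.0166,-0.0403],0],[[-0.0207,-0.0205,-0.0004],[-0.0045,-0.0166,-0.0403],0],[[-0.0207,-0.0205,-0.0004],[-0.0045,-0.0166,-0.0403],0],[[-0.0207,-0.0205,-0.0004],[-0.0045,-0.0166,-0.0403],0],[[-0.0207,-0.0205,-0.0004],[-0.0045,-0.0166,-0.0403],0]]}}

```text
t: 1.15
ee_pos: [422.6, 316.9, 248.0]
orientation: [-0.217, 2.93, 0.028]
ft_force: [0.2, -0.6, -0.8]
width: 87.7
```

Call:
{"fn": "carry_out", "kwargs": {"rows": [[[-0.0207,-0.0205,-0.0004],[-0.0045,-0.0166,-0.0403],0],[[0,0,0],[0,0,0],0],[[0,0,0],[0,0,0],0],[[0,0,0],[0,0,0],0]]}}

```text
t: 1.48
ee_pos: [444.7, 300.8, 252.3]
orientation: [-0.27, 2.91, 0.03]
ft_force: [-0.7, 0.1, -0.7]
width: 87.7
```

Run:
```python
from h import *
np.set_printoptions(precision=4,suppress=True)
o=readout.get_obs(); print(o['t'],o['qvel'],o['ee_pos'],o['qpos']); T=tgt(DECK,[45,0,220]); plan(T,1)
np.save('w1.npy',cur(o))
cv2.imwrite("pics/w1.png",imaging.get_image('wrist')[:,:,::-1])
```

```text
1.4833 [ 0.0202  0.0033  0.0025 -0.      0.0003 -0.0014] [444.7041 300.7512 252.2749] [ 0.626   0.1727  1.9299 -0.1246  0.843  -1.0559]
1 rows of [[-0.0001, -0.0004, -0.0002], [0.0, 0.0, -0.0015]]
```

View pics/w1.png

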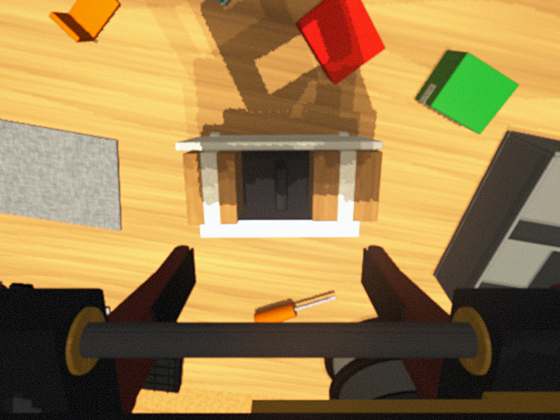

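Run:
```python
import cv2
a=cv2.imread("pics/w1.png")
cv2.imwrite("pics/w1c.png",cv2.resize(a[122:247,165:395],None,fx=3.4,fy=3.4,interpolation=cv2.INTER_CUBIC))
```

```text
(no output)
```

View pics/w1c.png

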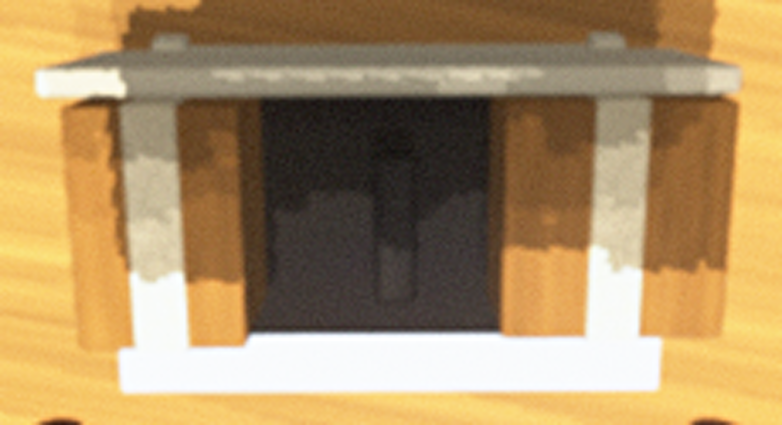

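Run:
```python
from h import *
np.set_printoptions(precision=1,suppress=True)
o={'orientation':None}
T0=np.load('w1.npy')
c=cam('wrist',{'orientation':R.from_matrix(T0[:3,:3]).as_rotvec(),'ee_pos':T0[:3,3]})
f=lambda U:(np.array(U,float)+.5)/3.4-.5+np.array((165,122))
def m(name,U,h):
    print(name,indeck(DECK,onplane(c,f(U),DECK[:3,3]+DECK[:3,2]*h,DECK[:3,2])).tolist().__str__() if 0 else indeck(DECK,onplane(c,f(U),DECK[:3,3]+DECK[:3,2]*h,DECK[:3,2])))
m('narrow top L/R at mid, far corners',[(72,225),(243,225),(80,346),(246,343)],86)
m('wide top',[(503,225),(730,225),(502,336),(722,337)],78)
m('rib',[(378,260),(413,260),(395,300)],54)
m('deck far',[(120,391),(659,391)],0)
m('bs top',[(37,97),(739,94),(37,70),(739,68)],72)
# same in top view
c=cam('top'); g=lambda U:(np.array(U,float)+.5)/7-.5+np.array((120,170))
def m2(name,U,h): print(name,indeck(DECK,onplane(c,g(U),DECK[:3,3]+DECK[:3,2]*h,DECK[:3,2])))
m2('T narrow far R, far L, near R,near L',[(563,195),(430,215),(592,378),(460,402)],86)
m2('T wide far L far R near L near R',[(62,282),(237,255),(95,468),(268,432)],78)
```

```text
narrow top L/R at mid, far corners [[ 30.2 -83.1  86. ]
 [ 30.3 -38.   86. ]
 [ 63.7 -83.4  86. ]
 [ 62.9 -38.4  86. ]]
wide top [[32.  31.3 78. ]
 [32.1 92.8 78. ]
 [63.5 31.9 78. ]
 [63.9 93.1 78. ]]
rib [[47.5 -2.7 54. ]
 [47.5  7.6 54. ]
 [59.7  2.3 54. ]]
deck far [[108.  -94.7  -0. ]
 [108.3  96.4   0. ]]
bs top [[ -1.8 -93.7  72. ]
 [ -2.3  94.1  72. ]
 [ -8.9 -93.1  72. ]
 [ -9.1  93.5  72. ]]
T narrow far R, far L, near R,near L [[ 67.5 -85.2  86. ]
 [ 68.6 -39.1  86. ]
 [  3.6 -83.7  86. ]
 [  3.4 -37.5  86. ]]
T wide far L far R near L near R [[67.7 90.8 78. ]
 [66.5 30.  78. ]
 [ 2.3 91.7 78. ]
 [ 4.3 30.8 78. ]]
```

Call:
{"fn": "carry_out", "kwargs": {"rows": [[[0.004,0.021,0.01],[0,0,0],0.18],[[0.004,0.021,0.01],[0,0,0],0.18],[[0.004,0.021,0.01],[0,0,0],0.18],[[0,0,0.02],[0,0,0],0.18],[[0,0,0.02],[0,0,0],0.18],[[0,0,0.02],[0,0,0],0.18],[[0,0,0.02],[0,0,0],0.18],[[0,0,0],[0,0,0],0.18],[[0,0,0],[0,0,0],0.18]]}}

```text
t: 2.28
ee_pos: [444.3, 365.3, 141.6]
orientation: [-0.274, 2.911, 0.028]
ft_force: [-0.5, 0.7, 0.6]
width: 72.1
```

Run:
```python
from h import *
np.set_printoptions(precision=2,suppress=True)
o=readout.get_obs(); print(o['t'],o['width'],indeck(DECK,o['ee_pos']),o['qpos'])
plan(tgt(DECK,[33,63,40]))
cv2.imwrite("pics/w2.png",imaging.get_image('wrist')[:,:,::-1])
```

```text
2.2833 72.1282167221328 [[ 31.97  63.95 109.25]] [ 0.73  0.4   1.93 -0.19  0.64 -0.89]
3 rows of [[-0.0004, -0.0003, 0.0231], [0.0, 0.0, 0.0]]
```

View pics/w2.png

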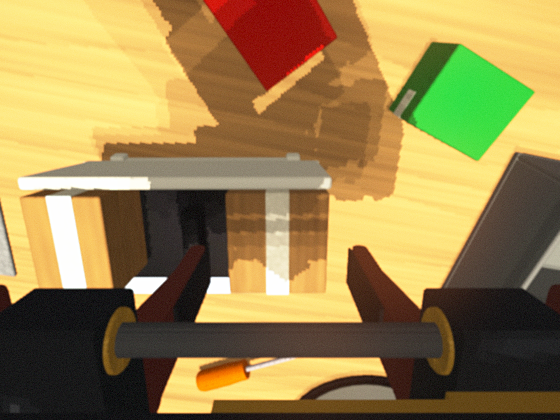

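Call:
{"fn": "carry_out", "kwargs": {"rows": [[[-0.0005,-0.0005,0.024],[0,0,0],0.18],[[-0.0005,-0.0005,0.024],[0,0,0],0.18],[[0,0,0.015],[0,0,0],0.18],[[0,0,0.006],[0,0,0],0.18],[[0,0,0],[0,0,0],0.18],[[0,0,0],[0,0,0],0.4],[[0,0,0],[0,0,0],0.6],[[0,0,0],[0,0,0],0.6],[[0,0,0],[0,0,0],0.6],[[0,0,0],[0,0,0],0.6]]}}

```text
t: 3.17
ee_pos: [462.0, 367.8, 77.0]
orientation: [-0.272, 2.907, 0.033]
ft_force: [-2.6, 0.8, 6.2]
width: 61.9
```

Run:
```python
from h import *
np.set_printoptions(precision=2,suppress=True)
o=readout.get_obs(); print(o['t'],o['width'],indeck(DECK,o['ee_pos']),o['ft_force'])
```

```text
3.1667 61.8702262571542 [[35.37 63.15 42.33]] [-2.58  0.79  6.24]
```

Call:
{"fn": "carry_out", "kwargs": {"rows": [[[0,0,-0.01],[0,0,0],0.6],[[0,0,-0.02],[0,0,0],0.6],[[0,0,-0.03],[0,0,0],0.6],[[0,0,-0.03],[0,0,0],0.6],[[0,0,-0.03],[0,0,0],0.6],[[0,0,0],[0,0,0],0.6],[[0,0,0],[0,0,0],0.6],[[0,0,0],[0,0,0],0.6]]}}

```text
t: 3.83
ee_pos: [435.2, 361.8, 192.3]
orientation: [-0.272, 2.909, 0.03]
ft_force: [-0.1, 0.2, -1.4]
width: 62.0
```

Run:
```python
from h import *
np.set_printoptions(precision=3,suppress=True)
o=readout.get_obs(); print(o['t'],o['width'],indeck(DECK,o['ee_pos']),o['ft_force'])
T=cur(o);np.save('w3.npy',T)
a=imaging.get_image('scene')[:,:,::-1]; b=imaging.get_image('wrist')[:,:,::-1]
cv2.imwrite('pics/s3.png',np.hstack([cv2.resize(a[130:260,290:430],(560,520)),]))
cv2.imwrite('pics/w3.png',b)
```

```text
3.8333 62.024866927187304 [[ 33.721  62.207 160.817]] [-0.093  0.194 -1.381]
```

View pics/s3.png

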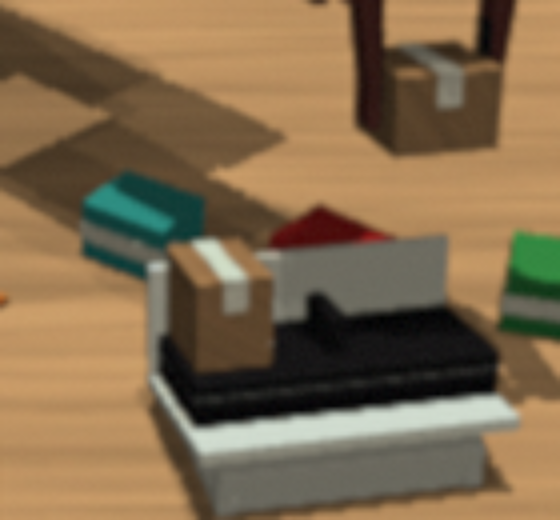

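View pics/w3.png

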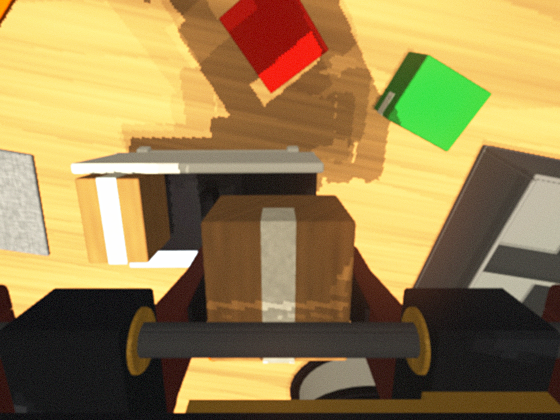

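Run:
```python
from h import *
np.set_printoptions(precision=3,suppress=True)
A=plan(tgt(MAT,[0,50,190]),12); print(A[:3,3])
plan(tgt(MAT,[0,50,30]),6,T0=A)
```

```text
12 rows of [[-0.0071, -0.0258, 0.0009], [0.0016, 0.0182, 0.0155]]
[551.235  62.484 189.571]
6 rows of [[-0.0, 0.0001, 0.0266], [0.0, 0.0, 0.0]]
```

Call:
{"fn": "carry_out", "kwargs": {"rows": [[[-0.0071,-0.0258,0.0009],[0.0016,0.0182,0.0155],0.6],[[-0.0071,-0.0258,0.0009],[0.0016,0.0182,0.0155],0.6],[[-0.0071,-0.0258,0.0009],[0.0016,0.0182,0.0155],0.6],[[-0.0071,-0.0258,0.0009],[0.0016,0.0182,0.0155],0.6],[[-0.0071,-0.0258,0.0009],[0.0016,0.0182,0.0155],0.6],[[-0.0071,-0.0258,0.0009],[0.0016,0.0182,0.0155],0.6],[[-0.0071,-0.0258,0.0009],[0.0016,0.0182,0.0155],0.6],[[-0.0071,-0.0258,0.0009],[0.0016,0.0182,0.0155],0.6],[[-0.0071,-0.0258,0.0009],[0.0016,0.0182,0.0155],0.6],[[-0.0071,-0.0258,0.0009],[0.0016,0.0182,0.0155],0.6],[[-0.0071,-0.0258,0.0009],[0.0016,0.0182,0.0155],0.6],[[-0.0071,-0.0258,0.0009],[0.0016,0.0182,0.0155],0.6]]}}

```text
t: 4.93
ee_pos: [551.6, 61.7, 188.9]
orientation: [-0.002, -3.14, -0.003]
ft_force: [0.5, 0.3, -1.2]
width: 62.1
```

Call:
{"fn": "carry_out", "kwargs": {"rows": [[[0,0,0.026],[0,0,0],0.6],[[0,0,0.026],[0,0,0],0.6],[[0,0,0.026],[0,0,0],0.6],[[0,0,0.026],[0,0,0],0.6],[[0,0,0.026],[0,0,0],0.6],[[0,0,0.02],[0,0,0],0.6],[[0,0,0],[0,0,0],0.6],[[0,0,0],[0,0,0],0.6],[[0,0,0],[0,0,0],0.6]]}}

```text
t: 5.68
ee_pos: [552.5, 63.5, 40.8]
orientation: [0.001, 3.14, 0.003]
ft_force: [0.3, 0.3, -1.2]
width: 61.9
```

Run:
```python
from h import *
np.set_printoptions(precision=3,suppress=True)
o=readout.get_obs(); print(o['t'],o['width'],o['ft_force'])
plan(tgt(MAT,[0,50,20]),3)
```

```text
5.6833 61.86107366501514 [ 0.317  0.325 -1.229]
3 rows of [[0.0003, -0.0002, 0.0069], [0.0006, 0.0, 0.0]]
```

Call:
{"fn": "carry_out", "kwargs": {"rows": [[[0,0,0.01],[0,0,0],0.6],[[0,0,0.01],[0,0,0],0.6],[[0,0,0.003],[0,0,0],0.6],[[0,0,0],[0,0,0],0.6],[[0,0,0],[0,0,0],0.6]]}}

```text
t: 6.1
ee_pos: [552.2, 63.6, 17.6]
orientation: [0.0, 3.14, 0.003]
ft_force: [0.0, -0.7, -2.3]
width: 61.9
```

Call:
{"fn": "carry_out", "kwargs": {"rows": [[[0,0,0.002],[0,0,0],0.6],[[0,0,0],[0,0,0],0.6],[[0,0,0],[0,0,0],0.6]]}}

```text
t: 6.35
ee_pos: [552.8, 63.7, 16.2]
orientation: [0.001, 3.139, 0.003]
ft_force: [0.0, -0.3, 0.8]
width: 62.0
```

Call:
{"fn": "carry_out", "kwargs": {"rows": [[[0,0,0.001],[0,0,0],0.6],[[0,0,0],[0,0,0],0.6],[[0,0,0],[0,0,0],0.6]]}}

```text
t: 6.6
ee_pos: [552.9, 63.7, 16.1]
orientation: [0.0, 3.139, 0.003]
ft_force: [-2.2, -0.4, 12.3]
width: 61.9
```

Call:
{"fn": "carry_out", "kwargs": {"rows": [[[0,0,0],[0,0,0],0.3],[[0,0,0],[0,0,0],0.15],[[0,0,0],[0,0,0],0.15],[[0,0,0],[0,0,0],0.15],[[0,0,-0.01],[0,0,0],0.15],[[0,0,-0.02],[0,0,0],0.15],[[0,0,-0.035],[0,0,0],0.15],[[0,0,-0.035],[0,0,0],0.15],[[0,0,-0.035],[0,0,0],0.15],[[0,0,-0.035],[0,0,0],0.15],[[0,0,-0.02],[0,0,0],0.15],[[0,0,0],[0,0,0],0.315]]}}

```text
t: 7.6
ee_pos: [554.8, 63.5, 210.3]
orientation: [0.0, 3.131, 0.004]
ft_force: [1.4, -0.9, 0.7]
width: 70.8
```

Run:
```python
from h import *
np.set_printoptions(precision=3,suppress=True)
o=readout.get_obs(); print(o['t'],o['width'],o['ft_force'],o['ee_pos'])
A=plan(tgt(DECK,[33,-61,150]),8); print(A[:3,3])
plan(tgt(DECK,[33,-61,100]),2,T0=A)
```

```text
7.6 70.79830574528636 [ 1.41  -0.919  0.725] [554.803  63.502 210.333]
8 rows of [[0.0104, 0.0231, 0.0027], [-0.0023, -0.0261, -0.0233]]
[459.727 241.114 181.241]
2 rows of [[-0.0, -0.0, 0.0248], [0.0, 0.0, 0.0]]
```

Call:
{"fn": "carry_out", "kwargs": {"rows": [[[0.0104,0.0231,0.0027],[-0.0023,-0.0261,-0.0233],0.315],[[0.0104,0.0231,0.0027],[-0.0023,-0.0261,-0.0233],0.315],[[0.0104,0.0231,0.0027],[-0.0023,-0.0261,-0.0233],0.315],[[0.0104,0.0231,0.0027],[-0.0023,-0.0261,-0.0233],0.315],[[0.0104,0.0231,0.0027],[-0.0023,-0.0261,-0.0233],0.315],[[0.0104,0.0231,0.0027],[-0.0023,-0.0261,-0.0233],0.315],[[0.0104,0.0231,0.0027],[-0.0023,-0.0261,-0.0233],0.315],[[0.0104,0.0231,0.0027],[-0.0023,-0.0261,-0.0233],0.315],[[0,0,0.02],[0,0,0],0.315],[[0,0,0.01],[0,0,0],0.315],[[0,0,0],[0,0,0],0.315],[[0,0,0],[0,0,0],0.315]]}}

```text
t: 8.6
ee_pos: [462.6, 241.3, 146.2]
orientation: [-0.272, 2.92, 0.028]
ft_force: [0.5, 0.1, 0.4]
width: 60.3
```

Run:
```python
from h import *
np.set_printoptions(precision=3,suppress=True)
o=readout.get_obs(); print(o['t'],o['width'],indeck(DECK,o['ee_pos']))
T=cur(o); np.save('w4.npy',T)
plan(tgt(DECK,[33,-61,40]),4)
cv2.imwrite("pics/w4.png",imaging.get_image('wrist')[:,:,::-1])
```

```text
8.6 60.33928485700167 [[ 28.133 -61.258 114.836]]
4 rows of [[-0.0013, 0.0001, 0.0187], [0.0, -0.0027, 0.0]]
```

View pics/w4.png

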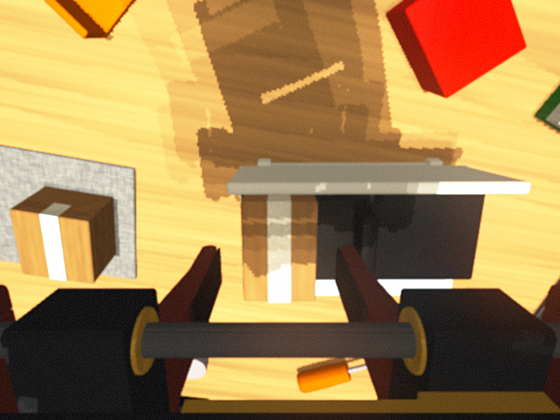

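Call:
{"fn": "carry_out", "kwargs": {"rows": [[[-0.0013,0.0003,0.022],[0,-0.003,0],0.315],[[-0.0013,0.0003,0.022],[0,-0.003,0],0.315],[[-0.0013,0.0003,0.018],[0,-0.003,0],0.315],[[-0.0013,0,0.01],[0,-0.0018,0],0.315],[[0,0,0],[0,0,0],0.315],[[0,0,0],[0,0,0],0.315],[[0,0,0],[0,0,0],0.5],[[0,0,0],[0,0,0],0.7],[[0,0,0],[0,0,0],0.7],[[0,0,0],[0,0,0],0.7]]}}

```text
t: 9.48
ee_pos: [483.1, 246.9, 78.8]
orientation: [-0.272, 2.906, 0.032]
ft_force: [-1.5, -2.4, 7.1]
width: 45.9
```

Run:
```python
from h import *
np.set_printoptions(precision=3,suppress=True)
o=readout.get_obs(); print(o['t'],o['width'],indeck(DECK,o['ee_pos']),o['ft_force'])
```

```text
9.4833 45.90292171248561 [[ 34.124 -59.629  44.472]] [-1.537 -2.393  7.059]
```

Call:
{"fn": "carry_out", "kwargs": {"rows": [[[0,0,-0.01],[0,0,0],0.7],[[0,0,-0.02],[0,0,0],0.7],[[0,0,-0.03],[0,0,0],0.7],[[0,0,-0.03],[0,0,0],0.7],[[0,0,-0.03],[0,0,0],0.7],[[0,0,0],[0,0,0],0.7],[[0,0,0],[0,0,0],0.7],[[0,0,0],[0,0,0],0.7]]}}

```text
t: 10.15
ee_pos: [456.2, 241.6, 194.5]
orientation: [-0.272, 2.908, 0.031]
ft_force: [-0.6, -1.1, -2.8]
width: 46.3
```

Run:
```python
from h import *
np.set_printoptions(precision=3,suppress=True)
o=readout.get_obs(); print(o['t'],o['width'],indeck(DECK,o['ee_pos']),o['ft_force'])
A=plan(tgt(MAT,[0,-50,190]),9); print(A[:3,3])
np.save('w5.npy',cur(o))
cv2.imwrite("pics/w5.png",imaging.get_image('wrist')[:,:,::-1])
```

```text
10.15 46.25784614162294 [[ 32.59  -59.851 163.375]] [-0.581 -1.133 -2.838]
9 rows of [[-0.0072, -0.0319, 0.0013], [0.0023, 0.0246, 0.0207]]
[551.041 -36.763 189.802]
```

View pics/w5.png

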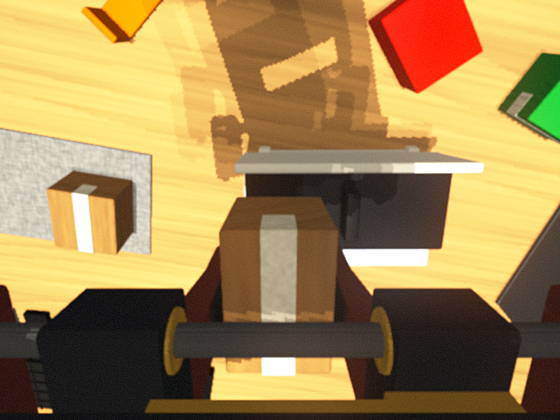

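Call:
{"fn": "carry_out", "kwargs": {"rows": [[[-0.0072,-0.0319,0.0013],[0.0023,0.0246,0.0207],0.7],[[-0.0072,-0.0319,0.0013],[0.0023,0.0246,0.0207],0.7],[[-0.0072,-0.0319,0.0013],[0.0023,0.0246,0.0207],0.7],[[-0.0072,-0.0319,0.0013],[0.0023,0.0246,0.0207],0.7],[[-0.0072,-0.0319,0.0013],[0.0023,0.0246,0.0207],0.7],[[-0.0072,-0.0319,0.0013],[0.0023,0.0246,0.0207],0.7],[[-0.0072,-0.0319,0.0013],[0.0023,0.0246,0.0207],0.7],[[-0.0072,-0.0319,0.0013],[0.0023,0.0246,0.0207],0.7],[[-0.0072,-0.0319,0.0013],[0.0023,0.0246,0.0207],0.7],[[0,0,0],[0,0,0],0.7],[[0,0,0.02],[0,0,0],0.7],[[0,0,0.026],[0,0,0],0.7]]}}

```text
t: 11.2
ee_pos: [552.5, -37.2, 143.5]
orientation: [0.003, 3.14, 0.001]
ft_force: [-0.4, -0.5, -2.7]
width: 46.1
```

Call:
{"fn": "carry_out", "kwargs": {"rows": [[[0,0,0.026],[0,0,0],0.7],[[0,0,0.026],[0,0,0],0.7],[[0,0,0.026],[0,0,0],0.7],[[0,0,0.02],[0,0,0],0.7],[[0,0,0],[0,0,0],0.7],[[0,0,0],[0,0,0],0.7],[[0,0,0],[0,0,0],0.7]]}}

```text
t: 11.78
ee_pos: [551.7, -36.3, 46.2]
orientation: [-0.0, -3.141, -0.001]
ft_force: [0.2, 0.7, -1.2]
width: 45.7
```

Run:
```python
from h import *
np.set_printoptions(precision=3,suppress=True)
o=readout.get_obs(); print(o['t'],o['width'],o['ft_force'],o['ee_pos'])
A=plan(tgt(MAT,[0,-50,20]),3); print(A[:3,3])
```

```text
11.7833 45.7145586554114 [ 0.16   0.692 -1.209] [551.669 -36.287  46.196]
3 rows of [[0.0001, -0.0002, 0.0087], [0.0, 0.0, 0.0]]
[551.362 -36.872  20.095]
```

Call:
{"fn": "carry_out", "kwargs": {"rows": [[[0,0,0.012],[0,0,0],0.7],[[0,0,0.01],[0,0,0],0.7],[[0,0,0.004],[0,0,0],0.7],[[0,0,0.001],[0,0,0],0.7],[[0,0,0],[0,0,0],0.7],[[0,0,0],[0,0,0],0.7]]}}

```text
t: 12.28
ee_pos: [551.7, -36.5, 19.2]
orientation: [0.001, 3.141, 0.001]
ft_force: [-0.0, 0.7, -1.4]
width: 45.4
```

Call:
{"fn": "carry_out", "kwargs": {"rows": [[[0,0,0.001],[0,0,0],0.7],[[0,0,0.0005],[0,0,0],0.7],[[0,0,0],[0,0,0],0.7],[[0,0,0],[0,0,0],0.7]]}}

```text
t: 12.62
ee_pos: [551.9, -36.5, 18.4]
orientation: [0.001, 3.141, 0.001]
ft_force: [-1.7, 0.4, 6.0]
width: 45.8
```

Call:
{"fn": "carry_out", "kwargs": {"rows": [[[0,0,0],[0,0,0],0.5],[[0,0,0],[0,0,0],0.315],[[0,0,0],[0,0,0],0.315],[[0,0,0],[0,0,0],0.315],[[0,0,-0.01],[0,0,0],0.315],[[0,0,-0.02],[0,0,0],0.315],[[0,0,-0.035],[0,0,0],0.315],[[0,0,-0.035],[0,0,0],0.315],[[0,0,-0.035],[0,0,0],0.315],[[0,0,-0.035],[0,0,0],0.315],[[0,0,-0.02],[0,0,0],0.315],[[0,0,0],[0,0,0],0.315]]}}

```text
t: 13.62
ee_pos: [554.4, -36.8, 213.3]
orientation: [0.001, 3.132, -0.001]
ft_force: [0.7, -0.5, -0.5]
width: 60.3
```

Run:
```python
from h import *
np.set_printoptions(precision=3,suppress=True)
o=readout.get_obs(); print(o['t'],o['width'],o['ft_force'],o['ee_pos'])
A=plan(tgt(DECK,[40,2,165]),11); print(A[:3,3])
```

```text
13.6167 60.33999058617744 [ 0.716 -0.51  -0.519] [554.428 -36.834 213.311]
11 rows of [[0.0069, 0.0317, 0.0008], [-0.002, -0.0191, -0.0169]]
[450.957 303.948 197.746]
```

Call:
{"fn": "carry_out", "kwargs": {"rows": [[[0.0069,0.0317,0.0008],[-0.002,-0.0191,-0.0169],0.59],[[0.0069,0.0317,0.0008],[-0.002,-0.0191,-0.0169],0.59],[[0.0069,0.0317,0.0008],[-0.002,-0.0191,-0.0169],0.59],[[0.0069,0.0317,0.0008],[-0.002,-0.0191,-0.0169],0.59],[[0.0069,0.0317,0.0008],[-0.002,-0.0191,-0.0169],0.59],[[0.0069,0.0317,0.0008],[-0.002,-0.0191,-0.0169],0.59],[[0.0069,0.0317,0.0008],[-0.002,-0.0191,-0.0169],0.59],[[0.0069,0.0317,0.0008],[-0.002,-0.0191,-0.0169],0.59],[[0.0069,0.0317,0.0008],[-0.002,-0.0191,-0.0169],0.59],[[0.0069,0.0317,0.0008],[-0.002,-0.0191,-0.0169],0.59],[[0.0069,0.0317,0.0008],[-0.002,-0.0191,-0.0169],0.59],[[0,0,0],[0,0,0],0.59]]}}

```text
t: 14.62
ee_pos: [445.3, 307.7, 192.3]
orientation: [-0.279, 2.919, 0.034]
ft_force: [-0.2, 1.3, 0.8]
width: 35.7
```

Call:
{"fn": "carry_out", "kwargs": {"rows": [[[0,0,0],[0,0,0],0.59],[[0,0,0],[0,0,0],0.59],[[0,0,0],[0,0,0],0.59]]}}

```text
t: 14.87
ee_pos: [448.2, 303.2, 193.0]
orientation: [-0.271, 2.92, 0.032]
ft_force: [0.5, -0.3, -0.4]
width: 36.0
```

Run:
```python
from h import *
np.set_printoptions(precision=3,suppress=True)
o=readout.get_obs(); print(o['t'],o['width'],indeck(DECK,o['ee_pos']))
np.save('w6.npy',cur(o)); plan(tgt(DECK,[40,2,165]),1)
b=imaging.get_image('wrist')[:,:,::-1]
cv2.imwrite("pics/w6.png",b)
cv2.imwrite("pics/w6c.png",cv2.resize(b[140:310,150:400],None,fx=3.2,fy=3.2,interpolation=cv2.INTER_CUBIC))
```

```text
14.8667 36.0103481498407 [[ 35.739   2.197 161.114]]
1 rows of [[-0.0042, -0.0002, -0.0039], [0.0021, -0.0096, -0.0018]]
```

View pics/w6c.png

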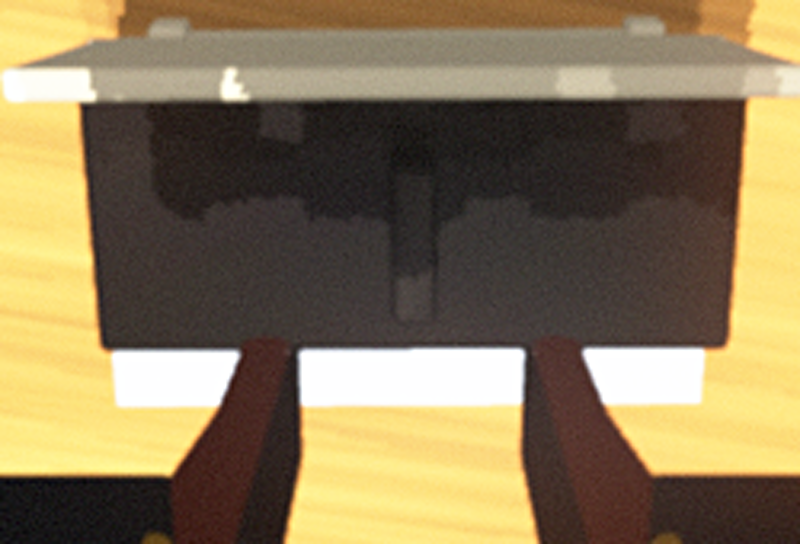

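Run:
```python
from h import *
np.set_printoptions(precision=1,suppress=True)
T0=np.load('w6.npy')
c=cam('wrist',{'orientation':R.from_matrix(T0[:3,:3]).as_rotvec(),'ee_pos':T0[:3,3]})
f=lambda U:(np.array(U,float)+.5)/3.2-.5+np.array((150,140))
def m(name,U,h): print(name,indeck(DECK,onplane(c,f(U),DECK[:3,3]+DECK[:3,2]*h,DECK[:3,2])))
m('rib',[(393,174),(433,174),(394,320),(437,320)],54)
m('case',[(82,102),(747,100),(106,346),(725,346)],30)
m('deck far',[(117,406),(703,403)],0)
m('bs',[(5,100),(797,97)],72)
T=tgt(DECK,[40,2,165])
```

```text
rib [[19.8 -3.1 54. ]
 [19.9  7.2 54. ]
 [59.5 -3.  54. ]
 [59.5  8.4 54. ]]
case [[  4.7 -88.4  30. ]
 [  4.5  93.7  30. ]
 [ 76.  -87.3  30. ]
 [ 76.5  93.1  30. ]]
deck far [[108.7 -94.4  -0. ]
 [108.1  96.8  -0. ]]
bs [[ -2.  -93.6  72. ]
 [ -2.3  92.1  72. ]]
```

Call:
{"fn": "carry_out", "kwargs": {"rows": [[[-0.0013,0.0001,0.02],[0,-0.003,0],0.59],[[-0.0013,0.0001,0.025],[0,-0.003,0],0.59],[[-0.0013,0.0001,0.025],[0,-0.003,0],0.59],[[0,0,0.025],[0,0,0],0.59],[[0,0,0.02],[0,0,0],0.59],[[0,0,0.008],[0,0,0],0.59],[[0,0,0],[0,0,0],0.59],[[0,0,0],[0,0,0],0.59],[[0,0,0],[0,0,0],0.59]]}}

```text
t: 15.67
ee_pos: [478.3, 310.4, 75.1]
orientation: [-0.27, 2.909, 0.035]
ft_force: [0.5, -0.6, 0.3]
width: 36.2
```

Run:
```python
from h import *
np.set_printoptions(precision=3,suppress=True)
o=readout.get_obs(); print(o['t'],o['width'],indeck(DECK,o['ee_pos']),o['ft_force'])
plan(tgt(DECK,[39,2.5,33]),1)
```

```text
15.6667 36.17067814329527 [[40.137  3.706 39.326]] [ 0.532 -0.603  0.274]
1 rows of [[0.0011, -0.0012, 0.0063], [0.0031, 0.0015, -0.0015]]
```

Call:
{"fn": "carry_out", "kwargs": {"rows": [[[0.001,-0.001,0.003],[0.003,0.001,-0.001],0.59],[[0,0,0.003],[0,0,0],0.59],[[0,0,0],[0,0,0],0.59],[[0,0,0],[0,0,0],0.59]]}}

```text
t: 16.0
ee_pos: [478.1, 309.6, 68.2]
orientation: [-0.273, 2.91, 0.03]
ft_force: [-0.6, 0.4, 0.0]
width: 36.2
```

Call:
{"fn": "carry_out", "kwargs": {"rows": [[[0,0,0.001],[0,0,0],0.59],[[0,0,0],[0,0,0],0.59],[[0,0,0],[0,0,0],0.59]]}}

```text
t: 16.25
ee_pos: [478.3, 309.6, 67.0]
orientation: [-0.273, 2.91, 0.03]
ft_force: [0.2, -0.6, -0.8]
width: 36.1
```

Run:
```python
from h import *
np.set_printoptions(precision=3,suppress=True)
o=readout.get_obs(); print(o['t'],o['width'],indeck(DECK,o['ee_pos']),o['ft_force'])
plan(tgt(DECK,[39,2.5,33]),1)
```

```text
16.25 36.06793235667758 [[38.265  2.929 31.375]] [ 0.22  -0.628 -0.807]
1 rows of [[-0.0007, -0.0004, -0.0016], [0.0, -0.0009, 0.0]]
```

Call:
{"fn": "carry_out", "kwargs": {"rows": [[[0,0,0.001],[0,0,0],0.59],[[0,0,0],[0,0,0],0.8],[[0,0,0],[0,0,0],1],[[0,0,0],[0,0,0],1],[[0,0,0],[0,0,0],1],[[0,0,0],[0,0,0],1],[[0,0,0],[0,0,0],1]]}}

```text
t: 16.83
ee_pos: [478.8, 309.9, 66.3]
orientation: [-0.273, 2.91, 0.03]
ft_force: [-2.2, 1.7, 5.5]
width: 11.9
```

Run:
```python
from h import *
np.set_printoptions(precision=3,suppress=True)
o=readout.get_obs(); print(o['t'],o['width'],indeck(DECK,o['ee_pos']),o['ft_force'])
```

```text
16.8333 11.87530255473566 [[38.6    3.079 30.568]] [-2.204  1.686  5.54 ]
```

Gripped at 11.9 mm. Lift gently and check.

Call:
{"fn": "carry_out", "kwargs": {"rows": [[[0,0,-0.005],[0,0,0],1],[[0,0,-0.01],[0,0,0],1],[[0,0,-0.02],[0,0,0],1],[[0,0,-0.025],[0,0,0],1],[[0,0,-0.025],[0,0,0],1],[[0,0,-0.025],[0,0,0],1],[[0,0,-0.025],[0,0,0],1],[[0,0,-0.01],[0,0,0],1],[[0,0,0],[0,0,0],1],[[0,0,0],[0,0,0],1]]}}

```text
t: 17.67
ee_pos: [447.2, 303.6, 207.3]
orientation: [-0.273, 2.911, 0.03]
ft_force: [-0.4, 0.1, -3.3]
width: 11.7
```

Run:
```python
from h import *
np.set_printoptions(precision=3,suppress=True)
o=readout.get_obs(); print(o['t'],o['width'],indeck(DECK,o['ee_pos']),o['ee_pos'],o['ft_force'],o['qpos'])
a=imaging.get_image('scene')[:,:,::-1]; b=imaging.get_image('wrist')[:,:,::-1]
np.save('w7.npy',cur(o)); cv2.imwrite('pics/w7.png',b)
cv2.imwrite('pics/s7.png',cv2.resize(a[80:270,280:450],None,fx=3.5,fy=3.1))
A=plan(tgt(TRAY,[0,0,190]),26); print(A[:3,3])
```

```text
17.6667 11.666298779693548 [[ 37.911   2.733 175.279]] [447.161 303.553 207.327] [-0.409  0.079 -3.348] [ 0.628  0.241  1.963 -0.138  0.743 -1.037]
26 rows of [[0.0005, -0.0234, 0.0005], [0.0009, 0.0083, 0.0084]]
[ 484.674 -302.871  189.986]
```

View pics/s7.png

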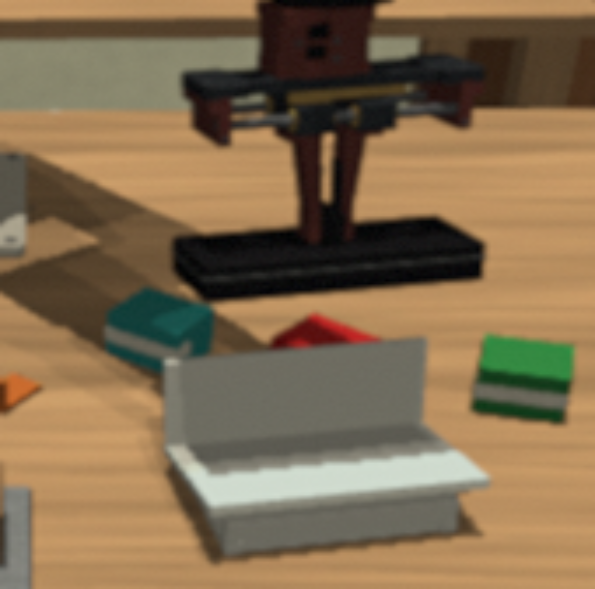

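View pics/w7.png

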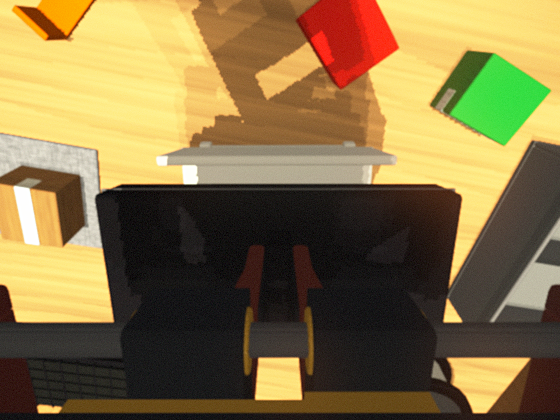

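Call:
{"fn": "carry_out", "kwargs": {"rows": [[[0.0005,-0.0254,0.0005],[0.001,0.009,0.0091],1],[[0.0005,-0.0254,0.0005],[0.001,0.009,0.0091],1],[[0.0005,-0.0254,0.0005],[0.001,0.009,0.0091],1],[[0.0005,-0.0254,0.0005],[0.001,0.009,0.0091],1],[[0.0005,-0.0254,0.0005],[0.001,0.009,0.0091],1],[[0.0005,-0.0254,0.0005],[0.001,0.009,0.0091],1],[[0.0005,-0.0254,0.0005],[0.001,0.009,0.0091],1],[[0.0005,-0.0254,0.0005],[0.001,0.009,0.0091],1],[[0.0005,-0.0254,0.0005],[0.001,0.009,0.0091],1],[[0.0005,-0.0254,0.0005],[0.001,0.009,0.0091],1],[[0.0005,-0.0254,0.0005],[0.001,0.009,0.0091],1],[[0.0005,-0.0254,0.0005],[0.001,0.009,0.0091],1]]}}

```text
t: 18.77
ee_pos: [483.4, -0.1, 197.8]
orientation: [-0.115, 3.032, 0.015]
ft_force: [-0.2, -0.3, -2.7]
width: 11.7
```

Call:
{"fn": "carry_out", "kwargs": {"rows": [[[0.0005,-0.0254,0.0005],[0.001,0.009,0.0091],1],[[0.0005,-0.0254,0.0005],[0.001,0.009,0.0091],1],[[0.0005,-0.0254,0.0005],[0.001,0.009,0.0091],1],[[0.0005,-0.0254,0.0005],[0.001,0.009,0.0091],1],[[0.0005,-0.0254,0.0005],[0.001,0.009,0.0091],1],[[0.0005,-0.0254,0.0005],[0.001,0.009,0.0091],1],[[0.0005,-0.0254,0.0005],[0.001,0.009,0.0091],1],[[0.0005,-0.0254,0.0005],[0.001,0.009,0.0091],1],[[0.0005,-0.0254,0.0005],[0.001,0.009,0.0091],1],[[0.0005,-0.0254,0.0005],[0.001,0.009,0.0091],1],[[0.0005,-0.0254,0.0005],[0.001,0.009,0.0091],1],[[0.0005,-0.0254,0.0005],[0.001,0.009,0.0091],1]]}}

```text
t: 19.77
ee_pos: [485.8, -304.4, 189.7]
orientation: [-0.052, -3.14, -0.002]
ft_force: [1.0, 1.0, -3.1]
width: 11.7
```

Call:
{"fn": "carry_out", "kwargs": {"rows": [[[0,0,0],[0,0,0],1],[[0,0,0],[0,0,0],1],[[0,0,0],[0,0,0],1]]}}

```text
t: 20.02
ee_pos: [485.9, -302.6, 190.2]
orientation: [-0.052, -3.141, -0.003]
ft_force: [0.2, 0.2, -2.9]
width: 11.8
```

Run:
```python
from h import *
np.set_printoptions(precision=3,suppress=True)
o=readout.get_obs(); print(o['t'],o['width'],o['ee_pos'],o['ft_force'],o['qpos'])
b=imaging.get_image('wrist')[:,:,::-1]
np.save('w8.npy',cur(o)); cv2.imwrite('pics/w8.png',b)
A=plan(tgt(TRAY,[0,0,100]),5); print(A[:3,3])
```

```text
20.0167 11.818320713898348 [ 485.88  -302.642  190.243] [ 0.165  0.219 -2.911] [-0.579  0.387  1.773  0.002  0.983 -2.117]
5 rows of [[0.0002, 0.0, 0.0181], [0.0, 0.0, 0.0]]
[ 485.074 -302.16   100.126]
```

View pics/w8.png

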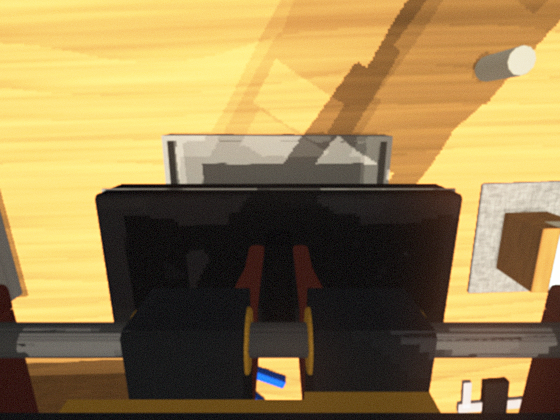

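Run:
```python
from h import *
np.set_printoptions(precision=1,suppress=True)
T0=np.load('w8.npy')
c=cam('wrist',{'orientation':R.from_matrix(T0[:3,:3]).as_rotvec(),'ee_pos':T0[:3,3]})
print(indeck(TRAY,onz(c,[(164,135),(389,136)],26)))
# case near-top edge: height tool z +0.6 ; near bottom edge z+30.6
for r,h in ((196,0.6),(186,30.6)):
    print(indeck(TRAY,onz(c,[(98,r),(460,r)],T0[2,3]-h)))
```

```text
[[ -57.9 -109.3   26. ]
 [ -57.   103.7   26. ]]
[[-36.8 -90.6 189.6]
 [-36.7  88.4 189.6]]
[[ -35.7 -106.2  159.6]
 [ -35.7  104.2  159.6]]
```

Call:
{"fn": "carry_out", "kwargs": {"rows": [[[0.0006,0,0.018],[0,0,0],1],[[0.0006,0,0.025],[0,0,0],1],[[0.0006,0,0.03],[0,0,0],1],[[0,0,0.03],[0,0,0],1],[[0,0,0.025],[0,0,0],1],[[0,0,0.015],[0,0,0],1],[[0,0,0.004],[0,0,0],1],[[0,0,0],[0,0,0],1],[[0,0,0],[0,0,0],1]]}}

```text
t: 20.82
ee_pos: [485.8, -302.9, 45.5]
orientation: [0.05, 3.139, -0.001]
ft_force: [1.1, 0.4, -1.7]
width: 11.7
```

Call:
{"fn": "carry_out", "kwargs": {"rows": [[[0,0,0.003],[0,0,0],1],[[0,0,0.002],[0,0,0],1],[[0,0,0],[0,0,0],1],[[0,0,0],[0,0,0],1]]}}

```text
t: 21.15
ee_pos: [485.5, -303.4, 40.5]
orientation: [0.051, 3.138, -0.001]
ft_force: [-0.2, -0.8, -2.6]
width: 11.8
```

Call:
{"fn": "carry_out", "kwargs": {"rows": [[[0,0,0.002],[0,0,0],1],[[0,0,0.001],[0,0,0],1],[[0,0,0],[0,0,0],1],[[0,0,0],[0,0,0],1]]}}

```text
t: 21.48
ee_pos: [485.2, -303.2, 36.8]
orientation: [0.051, 3.139, 0.0]
ft_force: [0.8, 0.8, -4.1]
width: 12.1
```

Call:
{"fn": "carry_out", "kwargs": {"rows": [[[0,0,0.001],[0,0,0],1],[[0,0,0],[0,0,0],1],[[0,0,0],[0,0,0],1]]}}

```text
t: 21.73
ee_pos: [485.2, -303.2, 35.9]
orientation: [0.051, 3.139, -0.0]
ft_force: [0.2, -0.5, -3.3]
width: 11.9
```

Call:
{"fn": "carry_out", "kwargs": {"rows": [[[0,0,0.001],[0,0,0],1],[[0,0,0],[0,0,0],1],[[0,0,0],[0,0,0],1]]}}

```text
t: 21.98
ee_pos: [485.5, -303.3, 35.4]
orientation: [0.051, 3.139, -0.0]
ft_force: [-0.9, 1.8, 3.4]
width: 12.0
```

Call:
{"fn": "carry_out", "kwargs": {"rows": [[[0,0,0],[0,0,0],0.8],[[0,0,0],[0,0,0],0.6],[[0,0,0],[0,0,0],0.6],[[0,0,0],[0,0,0],0.6],[[0,0,-0.01],[0,0,0],0.6],[[0,0,-0.02],[0,0,0],0.6],[[0,0,-0.035],[0,0,0],0.6],[[0,0,-0.035],[0,0,0],0.4],[[0,0,-0.035],[0,0,0],0.16],[[0,0,-0.02],[0,0,0],0.16],[[0,0,0],[0,0,0],0.16],[[0,0,0],[0,0,0],0.16]]}}

```text
t: 22.98
ee_pos: [485.2, -303.3, 191.2]
orientation: [0.051, 3.137, -0.002]
ft_force: [-0.4, 0.6, -0.2]
width: 64.9
```

Run:
```python
from h import *
np.set_printoptions(precision=3,suppress=True)
o=readout.get_obs(); print(o['t'],o['width'],o['ee_pos'],o['ft_force'])
b=imaging.get_image('top')[:,:,::-1]
cv2.imwrite('pics/t9f.png',b)
cv2.imwrite('pics/t9.png',cv2.resize(b[150:260,235:465],None,fx=3.4,fy=3.4,interpolation=cv2.INTER_CUBIC))
cv2.imwrite('pics/w9.png',imaging.get_image('wrist')[:,:,::-1])
A=plan(tgt(MAT,[0,50,160]),13); print(A[:3,3])
```

```text
22.9833 64.8870024450465 [ 485.237 -303.328  191.18 ] [-0.397  0.648 -0.183]
13 rows of [[-0.0047, 0.0282, 0.0022], [0.0, 0.0, -0.0025]]
[551.549  62.934 160.661]
```

View pics/t9.png

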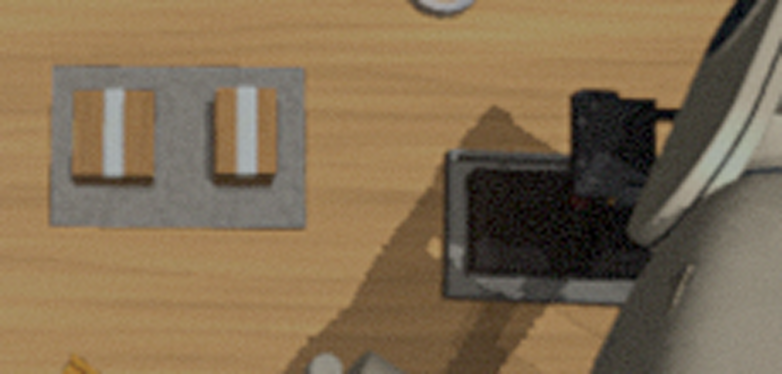

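View pics/w9.png

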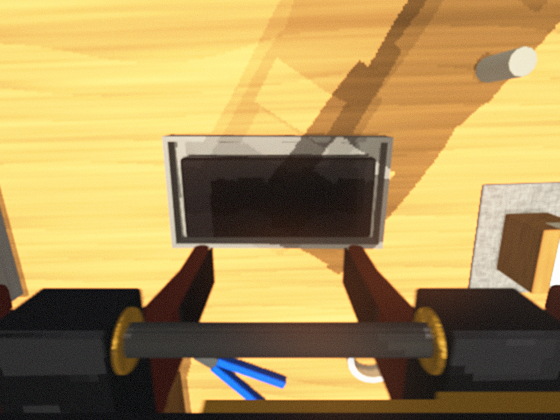

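Call:
{"fn": "carry_out", "kwargs": {"rows": [[[-0.0051,0.0306,0.0024],[0,0,-0.0027],0.16],[[-0.0051,0.0306,0.0024],[0,0,-0.0027],0.16],[[-0.0051,0.0306,0.0024],[0,0,-0.0027],0.16],[[-0.0051,0.0306,0.0024],[0,0,-0.0027],0.16],[[-0.0051,0.0306,0.0024],[0,0,-0.0027],0.16],[[-0.0051,0.0306,0.0024],[0,0,-0.0027],0.16],[[-0.0051,0.0306,0.0024],[0,0,-0.0027],0.16],[[-0.0051,0.0306,0.0024],[0,0,-0.0027],0.16],[[-0.0051,0.0306,0.0024],[0,0,-0.0027],0.16],[[-0.0051,0.0306,0.0024],[0,0,-0.0027],0.16],[[-0.0051,0.0306,0.0024],[0,0,-0.0027],0.16],[[-0.0051,0.0306,0.0024],[0,0,-0.0027],0.16]]}}

```text
t: 24.08
ee_pos: [551.3, 64.3, 159.0]
orientation: [0.0, -3.14, 0.001]
ft_force: [0.1, 0.3, 0.2]
width: 73.6
```

Call:
{"fn": "carry_out", "kwargs": {"rows": [[[0,0,0],[0,0,0],0.16],[[0,0,0],[0,0,0],0.16],[[0,0,0.02],[0,0,0],0.16],[[0,0,0.03],[0,0,0],0.16],[[0,0,0.02],[0,0,0],0.16],[[0,0,0],[0,0,0],0.16],[[0,0,0],[0,0,0],0.16]]}}

```text
t: 24.67
ee_pos: [551.4, 61.5, 89.9]
orientation: [-0.002, -3.14, 0.001]
ft_force: [0.9, 0.4, 0.2]
width: 73.9
```

Run:
```python
from h import *
np.set_printoptions(precision=3,suppress=True)
o=readout.get_obs(); print(o['t'],o['width'],o['ee_pos'],o['ft_force'])
cv2.imwrite('pics/w10.png',imaging.get_image('wrist')[:,:,::-1])
T=tgt(MAT,[0,0,0]);T[:3,3]=[552.9,63.7,16.5]
A=plan(T,4); print(A[:3,3])
```

```text
24.6667 73.89177073309646 [551.352  61.54   89.889] [0.854 0.404 0.214]
4 rows of [[-0.0001, 0.0005, 0.0187], [0.0, 0.0, 0.0]]
[553.009  63.795  16.332]
```

View pics/w10.png

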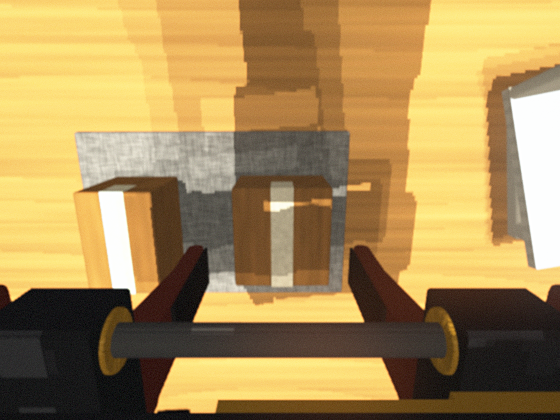

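Call:
{"fn": "carry_out", "kwargs": {"rows": [[[-0.0003,0.0007,0.02],[0,0,0],0.16],[[-0.0003,0.0007,0.022],[0,0,0],0.16],[[-0.0003,0.0007,0.018],[0,0,0],0.16],[[0,0,0.01],[0,0,0],0.16],[[0,0,0.004],[0,0,0],0.16],[[0,0,0],[0,0,0],0.16],[[0,0,0],[0,0,0],0.4],[[0,0,0],[0,0,0],0.6],[[0,0,0],[0,0,0],0.6],[[0,0,0],[0,0,0],0.6],[[0,0,0],[0,0,0],0.6]]}}

```text
t: 25.63
ee_pos: [554.8, 64.9, 18.4]
orientation: [0.0, 3.137, -0.0]
ft_force: [-0.4, -0.9, 7.2]
width: 61.9
```

Run:
```python
from h import *
np.set_printoptions(precision=3,suppress=True)
o=readout.get_obs(); print(o['t'],o['width'],o['ee_pos'],o['ft_force'])
```

```text
25.6333 61.88425782464486 [554.777  64.856  18.416] [-0.369 -0.85   7.249]
```

Call:
{"fn": "carry_out", "kwargs": {"rows": [[[0,0,-0.01],[0,0,0],0.6],[[0,0,-0.02],[0,0,0],0.6],[[0,0,-0.03],[0,0,0],0.6],[[0,0,-0.035],[0,0,0],0.6],[[0,0,-0.035],[0,0,0],0.6],[[0,0,-0.035],[0,0,0],0.6],[[0,0,-0.02],[0,0,0],0.6],[[0,0,0],[0,0,0],0.6],[[0,0,0],[0,0,0],0.6]]}}

```text
t: 26.38
ee_pos: [553.7, 65.0, 203.4]
orientation: [0.0, 3.137, 0.0]
ft_force: [-0.7, -0.8, -2.7]
width: 61.9
```

Run:
```python
from h import *
np.set_printoptions(precision=3,suppress=True)
o=readout.get_obs(); print(o['t'],o['width'],o['ee_pos'],o['ft_force'])
A=plan(tgt(DECK,[46,0,150]),10); print(A[:3,3])
```

```text
26.3833 61.86104454636466 [553.687  65.022 203.37 ] [-0.738 -0.806 -2.656]
10 rows of [[0.0074, 0.0245, 0.0012], [-0.0021, -0.0215, -0.0186]]
[461.239 302.881 184.804]
```

Call:
{"fn": "carry_out", "kwargs": {"rows": [[[0.0074,0.0245,0.0012],[-0.0021,-0.0215,-0.0186],0.6],[[0.0074,0.0245,0.0012],[-0.0021,-0.0215,-0.0186],0.6],[[0.0074,0.0245,0.0012],[-0.0021,-0.0215,-0.0186],0.6],[[0.0074,0.0245,0.0012],[-0.0021,-0.0215,-0.0186],0.6],[[0.0074,0.0245,0.0012],[-0.0021,-0.0215,-0.0186],0.6],[[0.0074,0.0245,0.0012],[-0.0021,-0.0215,-0.0186],0.6],[[0.0074,0.0245,0.0012],[-0.0021,-0.0215,-0.0186],0.6],[[0.0074,0.0245,0.0012],[-0.0021,-0.0215,-0.0186],0.6],[[0.0074,0.0245,0.0012],[-0.0021,-0.0215,-0.0186],0.6],[[0.0074,0.0245,0.0012],[-0.0021,-0.0215,-0.0186],0.6],[[0,0,0],[0,0,0],0.6],[[0,0,0],[0,0,0],0.6]]}}

```text
t: 27.38
ee_pos: [458.8, 302.8, 181.5]
orientation: [-0.277, 2.916, 0.027]
ft_force: [-0.4, -0.9, -1.2]
width: 62.1
```

Call:
{"fn": "carry_out", "kwargs": {"rows": [[[0,0,0],[0,0,0],0.6],[[0,0,0],[0,0,0],0.6]]}}

```text
t: 27.55
ee_pos: [461.0, 301.8, 183.0]
orientation: [-0.271, 2.913, 0.029]
ft_force: [0.5, -0.7, -1.6]
width: 62.4
```

Run:
```python
from h import *
np.set_printoptions(precision=3,suppress=True)
o=readout.get_obs(); print(o['t'],o['width'],indeck(DECK,o['ee_pos']),o['ft_force'])
np.save('w11.npy',cur(o));cv2.imwrite('pics/w11.png',imaging.get_image('wrist')[:,:,::-1])
A=plan(tgt(DECK,[46,0,30]),5); print(A[:3,3])
```

```text
27.55 62.35986060582129 [[ 45.56   -1.541 148.635]] [ 0.479 -0.676 -1.618]
5 rows of [[-0.0001, 0.0003, 0.0238], [0.0, -0.0006, 0.0]]
[486.762 308.076  67.207]
```

View pics/w11.png

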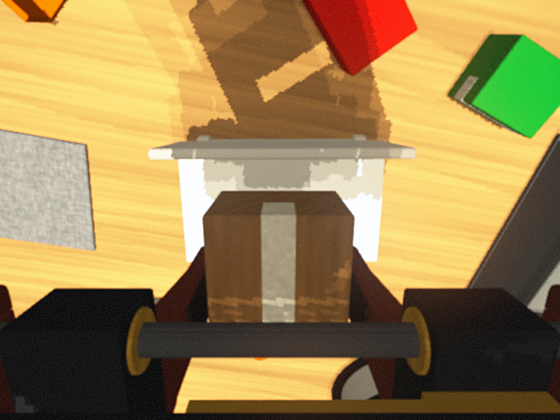

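Call:
{"fn": "carry_out", "kwargs": {"rows": [[[0,0.0007,0.025],[0,0,0],0.6],[[0,0.0007,0.03],[0,0,0],0.6],[[0,0.0006,0.03],[0,0,0],0.6],[[0,0,0.022],[0,0,0],0.6],[[0,0,0.012],[0,0,0],0.6],[[0,0,0],[0,0,0],0.6],[[0,0,0],[0,0,0],0.6],[[0,0,0],[0,0,0],0.6]]}}

```text
t: 28.27
ee_pos: [486.6, 309.6, 68.8]
orientation: [-0.272, 2.911, 0.031]
ft_force: [-0.2, 0.7, -0.8]
width: 62.0
```

Run:
```python
from h import *
np.set_printoptions(precision=3,suppress=True)
o=readout.get_obs(); print(o['t'],o['width'],indeck(DECK,o['ee_pos']),o['ft_force'])
A=plan(tgt(DECK,[42,0.5,17]),3); print(A[:3,3])
```

```text
28.2667 62.02788296991614 [[46.613  1.378 31.373]] [-0.183  0.699 -0.819]
3 rows of [[0.0015, -0.0003, 0.0048], [0.0, 0.0, 0.0]]
[485.544 308.514  53.754]
```

Call:
{"fn": "carry_out", "kwargs": {"rows": [[[0.0015,-0.0003,0.005],[0,0,0],0.6],[[0.0015,-0.0003,0.005],[0,0,0],0.6],[[0.0015,-0.0002,0.004],[0,0,0],0.6],[[0,0,0.001],[0,0,0],0.6],[[0,0,0],[0,0,0],0.6],[[0,0,0],[0,0,0],0.6]]}}

```text
t: 28.77
ee_pos: [484.9, 308.6, 52.0]
orientation: [-0.273, 2.912, 0.03]
ft_force: [-0.6, 0.4, -2.0]
width: 61.8
```

Call:
{"fn": "carry_out", "kwargs": {"rows": [[[0,0,0.001],[0,0,0],0.6],[[0,0,0],[0,0,0],0.6],[[0,0,0],[0,0,0],0.6]]}}

```text
t: 29.02
ee_pos: [485.2, 308.8, 51.4]
orientation: [-0.273, 2.911, 0.031]
ft_force: [-1.6, -0.6, 2.8]
width: 62.0
```

Run:
```python
from h import *
np.set_printoptions(precision=3,suppress=True)
o=readout.get_obs(); print(o['t'],o['width'],indeck(DECK,o['ee_pos']),o['ft_force']@DECK[:3,:3])
```

```text
29.0167 62.04399959806513 [[41.347  0.788 14.714]] [-0.991 -0.278  3.079]
```

Call:
{"fn": "carry_out", "kwargs": {"rows": [[[0.0015,0,-0.0005],[0,0,0],0.6],[[0.0015,0,0],[0,0,0],0.6],[[0,0,0],[0,0,0],0.6],[[0,0,0],[0,0,0],0.6]]}}

```text
t: 29.35
ee_pos: [481.9, 307.9, 50.7]
orientation: [-0.273, 2.912, 0.03]
ft_force: [-0.2, -0.4, -1.7]
width: 62.2
```

Call:
{"fn": "carry_out", "kwargs": {"rows": [[[0.001,0,0],[0,0,0],0.6],[[0,0,0],[0,0,0],0.6],[[0,0,0],[0,0,0],0.6]]}}

```text
t: 29.6
ee_pos: [481.1, 307.8, 50.6]
orientation: [-0.273, 2.912, 0.03]
ft_force: [-0.3, -0.6, -2.4]
width: 62.0
```

Call:
{"fn": "carry_out", "kwargs": {"rows": [[[0.001,0,0],[0,0,0],0.6],[[0,0,0],[0,0,0],0.6],[[0,0,0],[0,0,0],0.6]]}}

```text
t: 29.85
ee_pos: [480.7, 307.9, 50.7]
orientation: [-0.273, 2.911, 0.031]
ft_force: [2.5, -0.3, -2.2]
width: 61.9
```

Run:
```python
from h import *
np.set_printoptions(precision=3,suppress=True)
o=readout.get_obs(); print(o['t'],o['width'],indeck(DECK,o['ee_pos']),o['ft_force']@DECK[:3,:3])
```

```text
29.85 61.85937425377157 [[36.711  0.793 15.024]] [ 1.916 -0.743 -2.665]
```

Call:
{"fn": "carry_out", "kwargs": {"rows": [[[0.001,0,0.001],[0,0,0],0.6],[[0,0,0],[0,0,0],0.6],[[0,0,0],[0,0,0],0.6]]}}

```text
t: 30.1
ee_pos: [480.7, 308.1, 50.2]
orientation: [-0.273, 2.909, 0.032]
ft_force: [3.3, -1.9, 6.1]
width: 61.9
```

Run:
```python
from h import *
np.set_printoptions(precision=3,suppress=True)
o=readout.get_obs(); print(o['t'],o['width'],indeck(DECK,o['ee_pos']),o['ft_force']@DECK[:3,:3],o['moment'])
```

```text
30.1 61.88266148137202 [[36.635  0.945 14.603]] [ 4.165 -2.475  5.286] [-0.362 -0.866 -0.047]
```

Call:
{"fn": "carry_out", "kwargs": {"rows": [[[0.001,0,0],[0,0,0],0.6],[[0,0,0],[0,0,0],0.6],[[0,0,0],[0,0,0],0.4],[[0,0,0],[0,0,0],0.16],[[0,0,0],[0,0,0],0.16],[[0,0,0],[0,0,0],0.16],[[-0.002,0,-0.01],[0,0,0],0.16],[[0,0,-0.02],[0,0,0],0.16],[[0,0,-0.035],[0,0,0],0.16],[[0,0,-0.035],[0,0,0],0.16],[[0,0,-0.035],[0,0,0],0.16],[[0,0,-0.025],[0,0,0],0.16]]}}

```text
t: 31.1
ee_pos: [445.9, 301.4, 208.9]
orientation: [-0.273, 2.91, 0.032]
ft_force: [0.7, 0.2, 0.2]
width: 73.5
```

Call:
{"fn": "carry_out", "kwargs": {"rows": [[[0,0,0],[0,0,0],0.16],[[0,0,0],[0,0,0],0.16],[[0,0,0],[0,0,0],0.16]]}}

```text
t: 31.35
ee_pos: [445.9, 301.0, 205.4]
orientation: [-0.273, 2.912, 0.03]
ft_force: [0.0, 0.4, -0.3]
width: 73.7
```

Run:
```python
from h import *
np.set_printoptions(precision=3,suppress=True)
o=readout.get_obs(); print(o['t'],o['width'],indeck(DECK,o['ee_pos']),o['ft_force']@DECK[:3,:3])
b=imaging.get_image('wrist')[:,:,::-1]
np.save('w12.npy',cur(o));cv2.imwrite('pics/w12.png',b)
cv2.imwrite("pics/w12c.png",cv2.resize(b[120:295,150:400],None,fx=3.2,fy=3.2,interpolation=cv2.INTER_CUBIC))
A=plan(tgt(MAT,[0,-50,160]),12); print(A[:3,3])
```

```text
31.35 73.7384578638135 [[ 35.828   0.46  173.759]] [ 0.049  0.428 -0.362]
12 rows of [[-0.0055, -0.029, 0.0043], [0.0016, 0.018, 0.0155]]
[551.817 -37.436 160.052]
```

View pics/w12c.png

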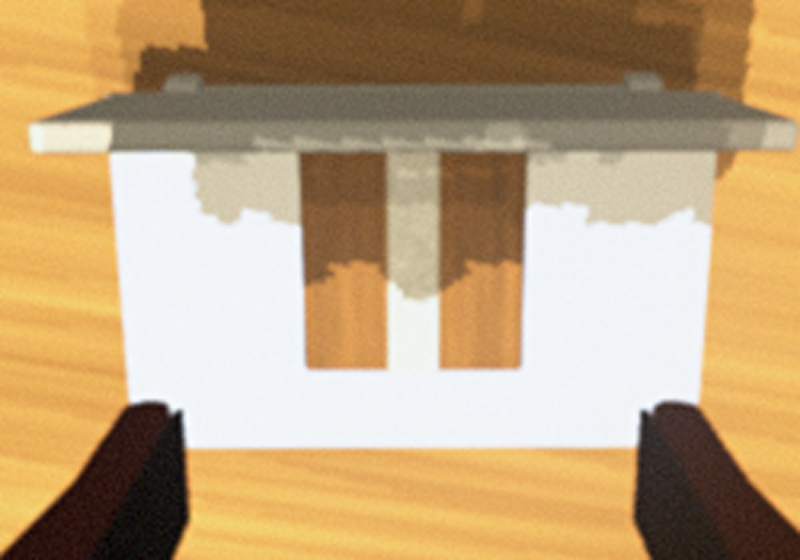

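Run:
```python
from h import *
np.set_printoptions(precision=1,suppress=True)
T0=np.load('w12.npy')
c=cam('wrist',{'orientation':R.from_matrix(T0[:3,:3]).as_rotvec(),'ee_pos':T0[:3,3]})
f=lambda U:(np.array(U,float)+.5)/3.2-.5+np.array((150,120))
def m(name,U,h): print(name,indeck(DECK,onplane(c,f(U),DECK[:3,3]+DECK[:3,2]*h,DECK[:3,2])))
m('carton',[(308,369),(521,369),(301,160),(527,160)],48)
m('deck far',[(131,447),(700,446)],0)
m('bs',[(30,150),(797,148)],72)
```

```text
carton [[ 62.8 -29.6  48. ]
 [ 62.8  30.8  48. ]
 [  3.4 -29.9  48. ]
 [  3.4  30.7  48. ]]
deck far [[107.8 -94.9   0. ]
 [107.4  97.2  -0. ]]
bs [[ -2.6 -93.9  72. ]
 [ -3.2  94.2  72. ]]
```

Call:
{"fn": "carry_out", "kwargs": {"rows": [[[-0.0055,-0.029,0.0043],[0.0016,0.018,0.0155],0.315],[[-0.0055,-0.029,0.0043],[0.0016,0.018,0.0155],0.315],[[-0.0055,-0.029,0.0043],[0.0016,0.018,0.0155],0.315],[[-0.0055,-0.029,0.0043],[0.0016,0.018,0.0155],0.315],[[-0.0055,-0.029,0.0043],[0.0016,0.018,0.0155],0.315],[[-0.0055,-0.029,0.0043],[0.0016,0.018,0.0155],0.315],[[-0.0055,-0.029,0.0043],[0.0016,0.018,0.0155],0.315],[[-0.0055,-0.029,0.0043],[0.0016,0.018,0.0155],0.315],[[-0.0055,-0.029,0.0043],[0.0016,0.018,0.0155],0.315],[[-0.0055,-0.029,0.0043],[0.0016,0.018,0.0155],0.315],[[-0.0055,-0.029,0.0043],[0.0016,0.018,0.0155],0.315],[[-0.0055,-0.029,0.0043],[0.0016,0.018,0.0155],0.315]]}}

```text
t: 32.4
ee_pos: [551.8, -38.5, 158.7]
orientation: [-0.002, -3.138, -0.003]
ft_force: [-0.0, 0.6, 0.9]
width: 60.0
```

Call:
{"fn": "carry_out", "kwargs": {"rows": [[[0,0,0],[0,0,0],0.315],[[0,0,0],[0,0,0],0.315],[[0,0,0.02],[0,0,0],0.315],[[0,0,0.03],[0,0,0],0.315],[[0,0,0.02],[0,0,0],0.315],[[0,0,0],[0,0,0],0.315],[[0,0,0],[0,0,0],0.315],[[0,0,0],[0,0,0],0.315]]}}

```text
t: 33.07
ee_pos: [552.9, -36.1, 91.5]
orientation: [-0.002, 3.14, 0.003]
ft_force: [-0.0, -0.4, 0.7]
width: 60.3
```

Run:
```python
from h import *
np.set_printoptions(precision=3,suppress=True)
o=readout.get_obs(); print(o['t'],o['width'],o['ee_pos'],o['ft_force'])
cv2.imwrite('pics/w13.png',imaging.get_image('wrist')[:,:,::-1])
T=tgt(MAT,[0,0,0]);T[:3,3]=[551.9,-36.5,17]
A=plan(T,4); print(A[:3,3])
```

```text
33.0667 60.26941566343532 [552.874 -36.089  91.455] [-0.034 -0.427  0.666]
4 rows of [[0.0004, -0.0001, 0.0187], [0.0, 0.0007, 0.0]]
[551.919 -36.582  17.178]
```

View pics/w13.png

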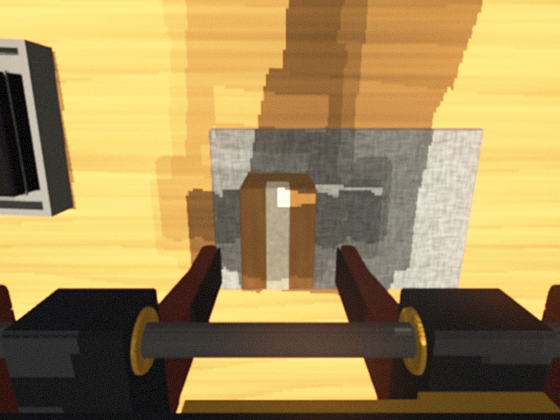

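Call:
{"fn": "carry_out", "kwargs": {"rows": [[[0.0003,0,0.02],[0,0,0],0.315],[[0.0003,0,0.022],[0,0,0],0.315],[[0.0003,0,0.018],[0,0,0],0.315],[[0,0,0.01],[0,0,0],0.315],[[0,0,0.004],[0,0,0],0.315],[[0,0,0],[0,0,0],0.315],[[0,0,0],[0,0,0],0.5],[[0,0,0],[0,0,0],0.7],[[0,0,0],[0,0,0],0.7],[[0,0,0],[0,0,0],0.7],[[0,0,0],[0,0,0],0.7]]}}

```text
t: 34.03
ee_pos: [552.7, -36.7, 18.0]
orientation: [-0.0, 3.139, 0.002]
ft_force: [-0.6, 0.1, 6.3]
width: 46.0
```

Call:
{"fn": "carry_out", "kwargs": {"rows": [[[0,0,-0.01],[0,0,0],0.7],[[0,0,-0.02],[0,0,0],0.7],[[0,0,-0.03],[0,0,0],0.7],[[0,0,-0.035],[0,0,0],0.7],[[0,0,-0.035],[0,0,0],0.7],[[0,0,-0.035],[0,0,0],0.7],[[0,0,-0.02],[0,0,0],0.7],[[0,0,0],[0,0,0],0.7],[[0,0,0],[0,0,0],0.7]]}}

```text
t: 34.78
ee_pos: [551.9, -37.1, 203.2]
orientation: [0.0, 3.138, 0.002]
ft_force: [1.0, 0.2, -1.9]
width: 45.7
```

Run:
```python
from h import *
np.set_printoptions(precision=3,suppress=True)
o=readout.get_obs(); print(o['t'],o['width'],o['ee_pos'],o['ft_force'])
A=plan(tgt(DECK,[50,0.7,165]),12); print(A[:3,3])
```

```text
34.7833 45.68875569280401 [551.914 -37.066 203.175] [ 1.035  0.196 -1.863]
12 rows of [[0.0051, 0.029, -0.0001], [-0.0016, -0.018, -0.0155]]
[461.644 303.999 199.42 ]
```

Call:
{"fn": "carry_out", "kwargs": {"rows": [[[0.0051,0.029,-0.0001],[-0.0016,-0.018,-0.0155],0.7],[[0.0051,0.029,-0.0001],[-0.0016,-0.018,-0.0155],0.7],[[0.0051,0.029,-0.0001],[-0.0016,-0.018,-0.0155],0.7],[[0.0051,0.029,-0.0001],[-0.0016,-0.018,-0.0155],0.7],[[0.0051,0.029,-0.0001],[-0.0016,-0.018,-0.0155],0.7],[[0.0051,0.029,-0.0001],[-0.0016,-0.018,-0.0155],0.7],[[0.0051,0.029,-0.0001],[-0.0016,-0.018,-0.0155],0.7],[[0.0051,0.029,-0.0001],[-0.0016,-0.018,-0.0155],0.7],[[0.0051,0.029,-0.0001],[-0.0016,-0.018,-0.0155],0.7],[[0.0051,0.029,-0.0001],[-0.0016,-0.018,-0.0155],0.7],[[0.0051,0.029,-0.0001],[-0.0016,-0.018,-0.0155],0.7],[[0.0051,0.029,-0.0001],[-0.0016,-0.018,-0.0155],0.7]]}}

```text
t: 35.78
ee_pos: [459.3, 304.5, 196.2]
orientation: [-0.274, 2.914, 0.028]
ft_force: [-0.1, -0.7, -1.6]
width: 45.7
```

Call:
{"fn": "carry_out", "kwargs": {"rows": [[[0,0,0],[0,0,0],0.7],[[0,0,0],[0,0,0],0.7],[[0,0,0],[0,0,0],0.7],[[0,0,0],[0,0,0],0.7]]}}

```text
t: 36.12
ee_pos: [461.1, 302.9, 197.5]
orientation: [-0.271, 2.914, 0.028]
ft_force: [0.4, -0.6, -1.2]
width: 45.7
```

Run:
```python
from h import *
np.set_printoptions(precision=3,suppress=True)
o=readout.get_obs(); print(o['t'],o['width'],indeck(DECK,o['ee_pos']),o['ft_force'])
cv2.imwrite('pics/w14.png',imaging.get_image('wrist')[:,:,::-1])
A=plan(tgt(DECK,[44,.7,72]),5); print(A[:3,3])
```

```text
36.1167 45.7297590202471 [[ 49.025  -0.54  162.679]] [ 0.38  -0.64  -1.175]
5 rows of [[0.001, 0.0003, 0.0182], [0.0, -0.0007, 0.0]]
[475.686 307.021 107.827]
```

View pics/w14.png

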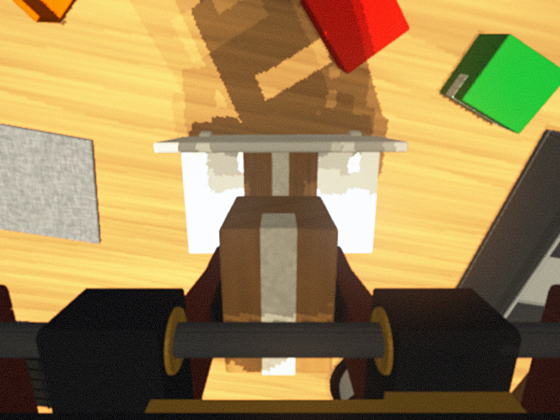

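Call:
{"fn": "carry_out", "kwargs": {"rows": [[[0.001,0.0003,0.02],[0,-0.0007,0],0.7],[[0.001,0.0003,0.022],[0,-0.0007,0],0.7],[[0.001,0.0003,0.022],[0,-0.0007,0],0.7],[[0.001,0.0003,0.018],[0,0,0],0.7],[[0.001,0,0.009],[0,0,0],0.7],[[0,0,0],[0,0,0],0.7],[[0,0,0],[0,0,0],0.7],[[0,0,0],[0,0,0],0.7]]}}

```text
t: 36.83
ee_pos: [476.4, 308.0, 109.5]
orientation: [-0.271, 2.909, 0.031]
ft_force: [-0.7, -0.0, -1.7]
width: 45.7
```

Run:
```python
from h import *
np.set_printoptions(precision=3,suppress=True)
o=readout.get_obs(); print(o['t'],o['width'],indeck(DECK,o['ee_pos']),o['ft_force'])
A=plan(tgt(DECK,[41,.7,65]),2); print(A[:3,3])
```

```text
36.8333 45.65246048475861 [[45.377  1.713 73.337]] [-0.736 -0.037 -1.726]
2 rows of [[0.0022, -0.0005, 0.0042], [0.0, 0.0006, 0.0]]
[474.144 306.598 100.311]
```

Call:
{"fn": "carry_out", "kwargs": {"rows": [[[0.002,-0.0005,0.004],[0,0,0],0.7],[[0.002,-0.0003,0.004],[0,0,0],0.7],[[0,0,0.001],[0,0,0],0.7],[[0,0,0],[0,0,0],0.7],[[0,0,0],[0,0,0],0.7]]}}

```text
t: 37.25
ee_pos: [473.9, 307.0, 99.0]
orientation: [-0.273, 2.91, 0.031]
ft_force: [0.2, 0.4, -1.8]
width: 46.0
```

Run:
```python
from h import *
np.set_printoptions(precision=3,suppress=True)
o=readout.get_obs(); print(o['t'],o['width'],indeck(DECK,o['ee_pos']),o['ft_force']@DECK[:3,:3])
```

```text
37.25 46.0141623807847 [[40.564  1.129 63.641]] [-0.09   0.355 -1.785]
```

Call:
{"fn": "carry_out", "kwargs": {"rows": [[[0.0015,-0.0003,0],[0,0,0],0.7],[[0.0015,0,0],[0,0,0],0.7],[[0,0,0],[0,0,0],0.7],[[0,0,0],[0,0,0],0.7]]}}

```text
t: 37.58
ee_pos: [471.0, 306.0, 98.2]
orientation: [-0.273, 2.91, 0.03]
ft_force: [0.1, 0.4, -1.3]
width: 45.7
```

Call:
{"fn": "carry_out", "kwargs": {"rows": [[[0.001,0,0],[0,0,0],0.7],[[0,0,0],[0,0,0],0.7],[[0,0,0],[0,0,0],0.7]]}}

```text
t: 37.83
ee_pos: [470.1, 305.9, 98.0]
orientation: [-0.272, 2.91, 0.031]
ft_force: [-0.2, 0.1, -2.6]
width: 46.2
```

Call:
{"fn": "carry_out", "kwargs": {"rows": [[[0.001,0,0],[0,0,0],0.7],[[0,0,0],[0,0,0],0.7],[[0,0,0],[0,0,0],0.7]]}}

```text
t: 38.08
ee_pos: [469.1, 305.7, 97.7]
orientation: [-0.272, 2.91, 0.03]
ft_force: [0.4, -0.3, -1.8]
width: 45.9
```

Run:
```python
from h import *
np.set_printoptions(precision=3,suppress=True)
o=readout.get_obs(); print(o['t'],o['width'],indeck(DECK,o['ee_pos']),o['ft_force']@DECK[:3,:3])
```

```text
38.0833 45.93625617805708 [[35.459  0.738 63.524]] [-0.017 -0.425 -1.793]
```

Call:
{"fn": "carry_out", "kwargs": {"rows": [[[0.001,0,0],[0,0,0],0.7],[[0,0,0],[0,0,0],0.7],[[0,0,0],[0,0,0],0.7]]}}

```text
t: 38.33
ee_pos: [468.2, 305.5, 97.5]
orientation: [-0.272, 2.91, 0.03]
ft_force: [-0.1, 0.1, -1.9]
width: 45.9
```

Call:
{"fn": "carry_out", "kwargs": {"rows": [[[0.001,0,0],[0,0,0],0.7],[[0,0,0],[0,0,0],0.7],[[0,0,0],[0,0,0],0.7]]}}

```text
t: 38.58
ee_pos: [467.6, 305.5, 97.5]
orientation: [-0.273, 2.909, 0.031]
ft_force: [1.3, 0.6, -1.7]
width: 45.9
```

Call:
{"fn": "carry_out", "kwargs": {"rows": [[[0.0005,0,0.001],[0,0,0],0.7],[[0,0,0.0005],[0,0,0],0.7],[[0,0,0],[0,0,0],0.7],[[0,0,0],[0,0,0],0.7]]}}

```text
t: 38.92
ee_pos: [467.9, 305.8, 96.2]
orientation: [-0.272, 2.908, 0.032]
ft_force: [4.1, 1.1, -0.7]
width: 46.0
```

Run:
```python
from h import *
np.set_printoptions(precision=3,suppress=True)
o=readout.get_obs(); print(o['t'],o['width'],indeck(DECK,o['ee_pos']),o['ft_force']@DECK[:3,:3])
```

```text
38.9167 45.96174040564254 [[33.93   1.062 62.248]] [ 4.02   0.352 -1.578]
```

Call:
{"fn": "carry_out", "kwargs": {"rows": [[[0,-0.0003,0.0005],[0,0,0],0.7],[[0,0,0.0005],[0,0,0],0.7],[[0,0,0],[0,0,0],0.7],[[0,0,0],[0,0,0],0.7]]}}

```text
t: 39.25
ee_pos: [467.9, 305.7, 96.0]
orientation: [-0.272, 2.908, 0.032]
ft_force: [-1.6, 0.1, 11.0]
width: 46.1
```

Run:
```python
from h import *
np.set_printoptions(precision=3,suppress=True)
o=readout.get_obs(); print(o['t'],o['width'],indeck(DECK,o['ee_pos']),o['ft_force']@DECK[:3,:3])
```

```text
39.25 46.13118300608182 [[33.926  1.016 62.095]] [ 0.928  0.419 11.103]
```

Call:
{"fn": "carry_out", "kwargs": {"rows": [[[0.001,0,-0.0005],[0,0,0],0.7],[[0.0005,0,0],[0,0,0],0.7],[[0,0,0],[0,0,0],0.7],[[0,0,0],[0,0,0],0.7]]}}

```text
t: 39.58
ee_pos: [467.8, 305.8, 96.1]
orientation: [-0.273, 2.906, 0.033]
ft_force: [7.5, 0.3, 2.9]
width: 45.9
```

Run:
```python
from h import *
np.set_printoptions(precision=3,suppress=True)
o=readout.get_obs(); print(o['t'],o['width'],indeck(DECK,o['ee_pos']),o['ft_force']@DECK[:3,:3])
```

```text
39.5833 45.928092459104974 [[33.883  1.091 62.216]] [ 7.865 -1.114  1.175]
```

Firm against the backstop and seated. Release, lift clear, and look.

Call:
{"fn": "carry_out", "kwargs": {"rows": [[[0,0,0],[0,0,0],0.5],[[0,0,0],[0,0,0],0.315],[[0,0,0],[0,0,0],0.315],[[0,0,0],[0,0,0],0.315],[[-0.002,0,-0.01],[0,0,0],0.315],[[0,0,-0.02],[0,0,0],0.315],[[0,0,-0.035],[0,0,0],0.315],[[0,0,-0.035],[0,0,0],0.315],[[0,0,-0.035],[0,0,0],0.315],[[0,0,-0.015],[0,0,0],0.315],[[0,0,0],[0,0,0],0.315],[[0,0,0],[0,0,0],0.315]]}}

```text
t: 40.58
ee_pos: [435.5, 299.1, 242.9]
orientation: [-0.272, 2.908, 0.032]
ft_force: [0.1, -0.1, 0.5]
width: 60.0
```

Call:
{"fn": "carry_out", "kwargs": {"rows": [[[0,0,0],[0,0,0],0.315],[[0,0,0],[0,0,0],0.315]]}}

```text
t: 40.75
ee_pos: [434.9, 298.4, 240.3]
orientation: [-0.273, 2.912, 0.028]
ft_force: [1.0, 0.4, 0.8]
width: 60.3
```

Run:
```python
from h import *
np.set_printoptions(precision=3,suppress=True)
o=readout.get_obs(); print(o['t'],o['width'],indeck(DECK,o['ee_pos']),o['ft_force'])
b=imaging.get_image('wrist')[:,:,::-1];s=imaging.get_image('scene')[:,:,::-1]
np.save('w15.npy',cur(o))
cv2.imwrite("pics/w15c.png",cv2.resize(b[120:295,150:400],None,fx=3.2,fy=3.2,interpolation=cv2.INTER_CUBIC))
cv2.imwrite("pics/s15.png",s)
cv2.imwrite("pics/s15c.png",cv2.resize(s[150:265,300:440],None,fx=5,fy=5,interpolation=cv2.INTER_CUBIC))
```

```text
40.75 60.31628983522635 [[ 32.445  -0.051 210.273]] [1.018 0.395 0.79 ]
```

View pics/w15c.png

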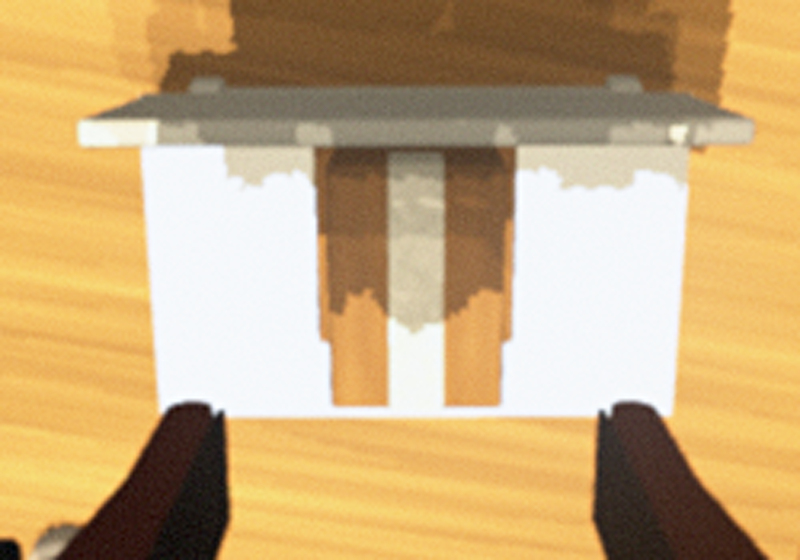

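View pics/s15c.png

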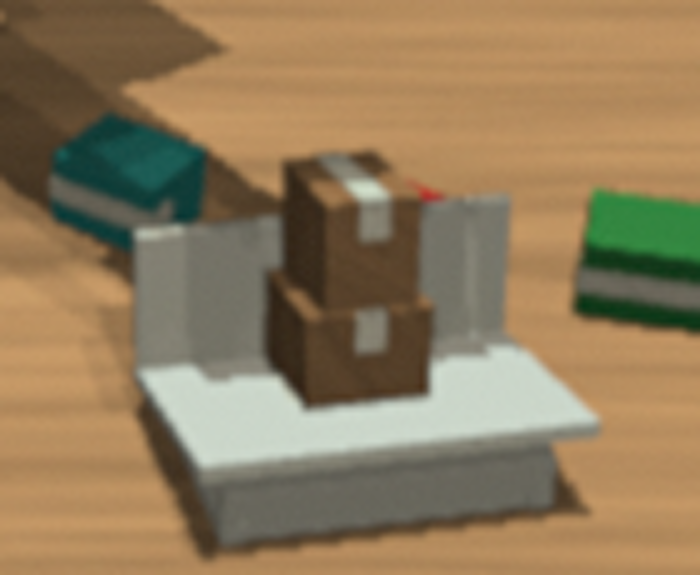

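View pics/s15.png

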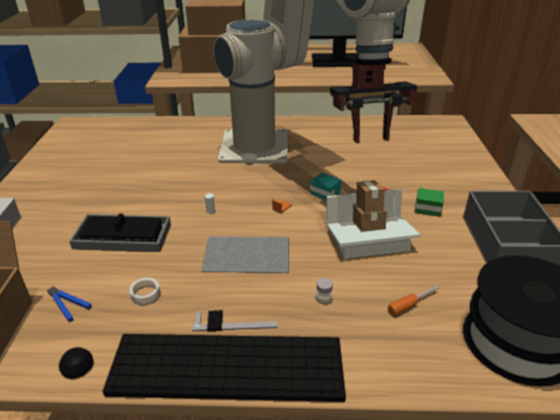

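Run:
```python
from h import *
np.set_printoptions(precision=1,suppress=True)
T0=np.load('w15.npy')
c=cam('wrist',{'orientation':R.from_matrix(T0[:3,:3]).as_rotvec(),'ee_pos':T0[:3,3]})
f=lambda U:(np.array(U,float)+.5)/3.2-.5+np.array((150,120))
def m(name,U,h): print(name,indeck(DECK,onplane(c,f(U),DECK[:3,3]+DECK[:3,2]*h,DECK[:3,2])))
m('narrow',[(332,406),(501,406),(328,230),(504,230)],104)
m('wide',[(321,341),(511,341),(317,230),(515,230)],48)
m('bs',[(78,146),(753,145)],72)
m('deck far',[(160,414),(672,415)],0)
```

```text
narrow [[ 62.9 -22.1 104. ]
 [ 62.9  23.  104. ]
 [ 15.  -22.2 104. ]
 [ 15.   22.6 104. ]]
wide [[ 63.  -29.6  48. ]
 [ 63.   30.6  48. ]
 [ 27.1 -30.   48. ]
 [ 27.1  31.   48. ]]
bs [[ -2.  -94.   72. ]
 [ -2.3  94.3  72. ]]
deck far [[107.3 -94.2   0. ]
 [107.5  95.8   0. ]]
```

Run:
```python
from workcell import close_job
print(close_job())
```

```text
the job is handed in; nothing more can be done
None
```

The job is done in the order asked and handed in after about 41 s of the 131 s allowed. I stood both cartons on the mat, laid the case flat in the tray with its handle up, then rebuilt the stack on the stand. Both cartons are turned as they were before.

**Last checks:**
- **Stack position:** in the final wrist picture both cartons' uphill faces are about 65 mm from the backstop (the cartons are 66 mm long), so they touch it within the camera's error. I also pushed each carton against the backstop until I felt contact, about 4 N for the wide one and 8 N for the narrow one.
- **Stack alignment:** the carton centres are within about 0.5 mm of the deck's middle and of each other, and they look square to the stand.
- **Case and bystanders:** the final scene picture shows the case flat inside the tray, handle up. The jar, tape roll and bracket appear unmoved by eye; I did not measure them again.

**One disagreement:** the wrist camera reads the deck about 2 mm lower along the slope than the top camera does, which is within the stated calibration. I went by contact force rather than the picture for the final push. No check failed.

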